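# Turn a cable-stand pole end for end and set out its clamps

## Task

Get the cable stand ready for assembly: swing the keeper clear, turn the steel pole end for end so that its foot disc sits in the pocket of the cradle (between the saddle and the end plate) without it or the robot knocking the cable tower or the amplifiers behind, let go of it and swing the keeper fully back, straight across it. Also set out every black cable clamp on the setting-out strip, upright and square, one centred on each cross line, filling the lines from the end-stop end without leaving a gap. Leave the other things where they are.

Things in the scene. Friction and masses are not known exactly. Their poses are not given: they have to be found in the camera images.
- cradle: fixed cradle; the pole lies in it level, axis 70 mm up. Base plate 100 x 350 x 10 mm, origin under its centre, y along the pole's place, x away from the robot. V saddles (16 mm thick, mouth 23 mm wide, tops 77 mm up) at y = -120 and +120 mm; end plate (50 wide, 75 mm high) only at the +y end, y = 158 to 166 mm. The keeper's pivot post (18 mm diameter) stands at x = -45, y = +60 mm
- pocket (a point): centre of the pocket in the cradle, where the centre of the pole's foot disc belongs: cradle x = 0, y = +143, z = 70 mm, midway between the +y saddle (its outer face at y = 128 mm) and the end plate (inner face at 158 mm)
- pole: loose steel pole, 296 mm long, 0.28 kg: rod of 14 mm diameter with a dark foot disc (36 mm diameter, 10 mm thick) at one end, the other end plain. Origin on the axis; x runs along it to the disc (x = +138 to +148 mm); plain end at x = -148 mm; balance point about x = +13 mm. It starts in the saddles the wrong way round, its disc beyond the -y saddle
- pole_foot (a point): centre of the foot disc, on the pole's axis, 143 mm from the pole's origin
- keeper (a joint): flat steel arm turning level on the pivot post: 0 = straight across above the pole (along cradle +x), grows anticlockwise from above, towards cradle +y; about 1.57 = alongside the pole, clear; stop at 1.75 rad. 14 mm wide, 81 to 87 mm above the table (4 mm over the rod), reaches 67 mm from the pivot. Light friction (0.5 N at the knob), stays where left; starts nearly shut, 0 to 0.2
- keeper_knob (a point): top centre of the upright white knob (14 mm diameter, standing 32 mm above the arm, top 119 mm above the table), on the keeper's free end 60 mm from the pivot; it turns with the arm
- strip: fixed wooden setting-out strip, 90 x 310 mm, 4 mm thick, origin at its underside, y along the row, with five dark cross lines and one lengthwise centre line. An aluminium end stop, 8 mm thick, 60 mm wide and 16 mm high, crosses its +y end, from y = +150 to +158 mm
- mark1 (a point): top surface of the strip (4 mm above the table) where cross line 1 meets the centre line, at strip y = 116 mm; the line next to the end stop
- mark2 (a point): top surface of the strip (4 mm above the table) where cross line 2 meets the centre line, at strip y = 56 mm; 60 mm from line 1
- mark3 (a point): top surface of the strip (4 mm above the table) where cross line 3 meets the centre line, at strip y = -4 mm; 60 mm from line 2
- mark4 (a point): top surface of the strip (4 mm above the table) where cross line 4 meets the centre line, at strip y = -64 mm; 60 mm from line 3
- mark5 (a point): top surface of the strip (4 mm above the table) where cross line 5 meets the centre line, at strip y = -124 mm; 60 mm from line 4
- clamp1: loose black cable clamp, 60 g, all clamps alike: block 38 mm long (x) x 30 mm wide (y), 36 mm high, with a notch 14 mm wide and 10 mm deep across the top, and a white thumbscrew (12 mm diameter) sticking out 8 mm from its +x end. Origin at the centre of the block's underside. On the strip its length (x) lies along the row, screw to either side. 3 to 5 clamps are present
- clamp2: loose black cable clamp, 60 g, all clamps alike: block 38 mm long (x) x 30 mm wide (y), 36 mm high, with a notch 14 mm wide and 10 mm deep across the top, and a white thumbscrew (12 mm diameter) sticking out 8 mm from its +x end. Origin at the centre of the block's underside. On the strip its length (x) lies along the row, screw to either side. 3 to 5 clamps are present
- clamp3: loose black cable clamp, 60 g, all clamps alike: block 38 mm long (x) x 30 mm wide (y), 36 mm high, with a notch 14 mm wide and 10 mm deep across the top, and a white thumbscrew (12 mm diameter) sticking out 8 mm from its +x end. Origin at the centre of the block's underside. On the strip its length (x) lies along the row, screw to either side. 3 to 5 clamps are present
- clamp4: loose black cable clamp, 60 g, all clamps alike: block 38 mm long (x) x 30 mm wide (y), 36 mm high, with a notch 14 mm wide and 10 mm deep across the top, and a white thumbscrew (12 mm diameter) sticking out 8 mm from its +x end. Origin at the centre of the block's underside. On the strip its length (x) lies along the row, screw to either side. 3 to 5 clamps are present
- clamp5: loose black cable clamp, 60 g, all clamps alike: block 38 mm long (x) x 30 mm wide (y), 36 mm high, with a notch 14 mm wide and 10 mm deep across the top, and a white thumbscrew (12 mm diameter) sticking out 8 mm from its +x end. Origin at the centre of the block's underside. On the strip its length (x) lies along the row, screw to either side. 3 to 5 clamps are present
- tower: fixed cable tower beyond the cradle: base 50 x 100 x 14 mm, two upright steel rods (10 mm diameter, 160 mm high, at y = -30 and +30 mm) with a black crossbar (22 mm deep, 114 mm long with its white knobs, 100 to 120 mm up). Origin under the base
- amps: the fixed equipment at the back: a silver amplifier (220 x 430 mm, 114 mm high, centred at x = +290, y = +130 mm from this origin, which lies in front of them on the table) and a grey preamplifier (200 x 240 mm, 84 mm high, centred at x = +290, y = -300 mm); leave alone
- puck: loose round rubber foot, 44 mm diameter, 22 mm high, lying among the clamps; leave alone
- tape: loose reel of tape, 90 mm across, 19 mm high; leave alone
- jar: jar, 60 mm diameter, 85 mm high; leave alone
- remote: remote control, 45 x 160 x 18 mm, its length along y; leave alone
- mug: white mug, 80 mm diameter, 92 mm high; leave alone
Things that resemble listed ones, but are neither listed nor needed, are in the scene too. Leave any turquoise look-alike of the clamp5 alone. Leave any pink look-alike of the clamp1 alone.

How it is judged (in metres and radians):
On the way, in this order (a step that is already met when the one before it is completed fails the run):
1. the keeper is swung clear of the pole (1.2 rad or more) (value of joint keeper above 1.2 rad), for 0.2 s.
2. the pole lies reversed in the saddles, foot disc in the pocket, let go (distance between pole_foot and pocket below 0.012 m and angle between the x axis of pole and the y axis of cradle, either way round below 0.05 rad and contact force between the fingers and pole below 0.5 N and linear speed of pole below 0.02 m/s), for 0.3 s.
3. the keeper is back across the pole (under 0.25 rad) (value of joint keeper below 0.25 rad), for 0.2 s.
At the end, for the whole second after the job is handed in: Foot disc within 12 mm of the pocket centre, pole aligned within 0.05 rad, released, at rest; keeper under 0.25 rad; every clamp upright on the strip, within 8 mm of a cross line's centre, square within 0.16 rad, one per line from the end stop, no gap (all of step 2 and value of joint keeper below 0.25 rad and (horizontal distance between clamp1 and mark1 below 0.008 m or (horizontal distance between clamp1 and mark2 below 0.008 m and horizontal distance between any of clamp2, clamp3, clamp4, clamp5 and mark1 below 0.008 m) or (horizontal distance between clamp1 and mark3 below 0.008 m and horizontal distance between any of clamp2, clamp3, clamp4, clamp5 and mark2 below 0.008 m) or (horizontal distance between clamp1 and mark4 below 0.008 m and horizontal distance between any of clamp2, clamp3, clamp4, clamp5 and mark3 below 0.008 m) or (horizontal distance between clamp1 and mark5 below 0.008 m and horizontal distance between any of clamp2, clamp3, clamp4, clamp5 and mark4 below 0.008 m)) and angle between the x axis of each of clamp1, clamp2, clamp3, clamp4, clamp5 and the y axis of strip, either way round below 0.16 rad and angle between each of clamp1, clamp2, clamp3, clamp4, clamp5's own z axis and vertical below 0.1 rad and height (world z) of each of clamp1, clamp2, clamp3, clamp4, clamp5 below 0.012 m and linear speed of each of clamp1, clamp2, clamp3, clamp4, clamp5 below 0.02 m/s and (horizontal distance between clamp2 and mark1 below 0.008 m or (horizontal distance between clamp2 and mark2 below 0.008 m and horizontal distance between any of clamp1, clamp3, clamp4, clamp5 and mark1 below 0.008 m) or (horizontal distance between clamp2 and mark3 below 0.008 m and horizontal distance between any of clamp1, clamp3, clamp4, clamp5 and mark2 below 0.008 m) or (horizontal distance between clamp2 and mark4 below 0.008 m and horizontal distance between any of clamp1, clamp3, clamp4, clamp5 and mark3 below 0.008 m) or (horizontal distance between clamp2 and mark5 below 0.008 m and horizontal distance between any of clamp1, clamp3, clamp4, clamp5 and mark4 below 0.008 m)) and (horizontal distance between clamp3 and mark1 below 0.008 m or (horizontal distance between clamp3 and mark2 below 0.008 m and horizontal distance between any of clamp1, clamp2, clamp4, clamp5 and mark1 below 0.008 m) or (horizontal distance between clamp3 and mark3 below 0.008 m and horizontal distance between any of clamp1, clamp2, clamp4, clamp5 and mark2 below 0.008 m) or (horizontal distance between clamp3 and mark4 below 0.008 m and horizontal distance between any of clamp1, clamp2, clamp4, clamp5 and mark3 below 0.008 m) or (horizontal distance between clamp3 and mark5 below 0.008 m and horizontal distance between any of clamp1, clamp2, clamp4, clamp5 and mark4 below 0.008 m)) and (horizontal distance between clamp4 and mark1 below 0.008 m or (horizontal distance between clamp4 and mark2 below 0.008 m and horizontal distance between any of clamp1, clamp2, clamp3, clamp5 and mark1 below 0.008 m) or (horizontal distance between clamp4 and mark3 below 0.008 m and horizontal distance between any of clamp1, clamp2, clamp3, clamp5 and mark2 below 0.008 m) or (horizontal distance between clamp4 and mark4 below 0.008 m and horizontal distance between any of clamp1, clamp2, clamp3, clamp5 and mark3 below 0.008 m) or (horizontal distance between clamp4 and mark5 below 0.008 m and horizontal distance between any of clamp1, clamp2, clamp3, clamp5 and mark4 below 0.008 m)) and (horizontal distance between clamp5 and mark1 below 0.008 m or (horizontal distance between clamp5 and mark2 below 0.008 m and horizontal distance between any of clamp1, clamp2, clamp3, clamp4 and mark1 below 0.008 m) or (horizontal distance between clamp5 and mark3 below 0.008 m and horizontal distance between any of clamp1, clamp2, clamp3, clamp4 and mark2 below 0.008 m) or (horizontal distance between clamp5 and mark4 below 0.008 m and horizontal distance between any of clamp1, clamp2, clamp3, clamp4 and mark3 below 0.008 m) or (horizontal distance between clamp5 and mark5 below 0.008 m and horizontal distance between any of clamp1, clamp2, clamp3, clamp4 and mark4 below 0.008 m))); the robot touches nothing.
It fails at once if the pole or the robot strikes the cable tower (over 2 N) (contact force between any of pole, the arm, the fingers and tower above 2 N).
It fails at once if the pole or the robot strikes an amplifier (over 2 N) (contact force between any of pole, the arm, the fingers and amps above 2 N).
It fails at once if one of the other things is moved by more than 50 mm (distance of any of puck, tape, jar, remote, mug from where it was at the start of the episode above 0.05 m).
Of clamp1, clamp2, clamp3, clamp4, clamp5 only 3 to 5 are there at a start; the rules pass over those that are not, and their reading is None.
At some moment in a run one of clamp1, clamp2, clamp3, clamp4, clamp5 may be knocked a few centimetres aside while the robot is not near it.
It also fails if it takes over 210 s, if anything falls off the work surface, if the arm or the gripper's body presses on something with over 40 N, if the wrist force passes 120 N, or if a joint passes its speed limit or range.

## Robot

A 7-joint arm with a two-finger parallel gripper is mounted at the origin on the work surface. World frame = base frame: x ahead of the robot, y to its left, z up, the work surface at z = 0. Lengths are in m, angles in degrees, forces in N, time in s.
With the tool pointing down it reaches from about 0.425 to 1.025 m from the base axis. Payload 9.4 kg.
Tool frame: the origin (TCP) lies at the very end of the fingers, on their centre line; the grasp point (between the pads) lies 19 mm behind it; z points along the fingers, y is the line along which they close (so a half turn about z gives the same grasp; the last joint's range is limited). The gripper opens to 85 mm and grips with 20 to 120 N. Pads are 22 mm wide; open, the fingers measure 114 mm over their backs; the gripper's body (76 mm by 85 mm) begins 54 mm behind the grasp point. The pads swing forward as they close: fully open they stand 13 mm farther back than shut.
Start: joints at [-70.113, 34.337, -0.143, 91.639, 0.103, 54.024, -4.572], TCP at [0.298, 0.661, 0.231] pointing down, gripper open.
Joint ranges: [-147.43, 147.43], [-19.82, 112.94], [-74.19, 73.91], [6.32, 146.72], [-59.91, 239.91], [6.04, 106.73], [-150.56, 150.56]. Speed limits (degrees/s): [127.2, 127.2, 172.46, 172.46, 180, 180, 180].

## Interface

Orientations are given as a 3x3 rotation matrix whose columns are the frame's x, y, z axes.
In Python, from workcell import arm, cams, ticket gives the robot as it stands. The module is installed in compiled form; this text tells all that it offers.
- The arm moves only by the tool send_rows, never from a script. Its argument "targets" is a list of rows, each a list of 3 entries, a list of its own where there are three numbers: the shift along the tool's x, y, z in cm, then the turn, a rotation vector about the tool's x, y, z in degrees, then the finger opening in cm, from 0 to 8.54. In form: [[[dx, dy, dz], [wx, wy, wz], fingers], ...]. A call has 1 to 12 rows; each row is the pose to reach, as a shift and turn from the pose commanded when the call began, along the tool's axes at that moment; what a row does not reach only later rows make up. A row lasts 1/10 s, in which the tool goes at most 50 mm and 8.59 degrees, less where a joint would pass 70% of its speed; a pose out of reach is approached as far as the arm can. A call with a gripper value outside its range is refused whole. The fingers move at their own pace and stop on an object; "force" is the grip in N (left out, the last holds). Time passes only in rows, so rows that repeat a pose let the fingers close. It gives the time, the measured TCP pose, the force, the opening and the grip force at its end, in the units of the state.
- arm.read_state(): the state, without advancing time (a new reading comes with each control period).
- cams.read_camera(name): name is "scene" or "side" or "wrist"; returns a dict with "img" (384x512x3 uint8, red, green, blue), "vertical_fov" (degrees; the focal length in pixels is half the picture's height over the tangent of half this angle, whatever the lens; pixels are square), "cx", "cy" (the principal point, pixels), "extrinsics" (4x4, takes a point from camera to world coordinates); the wrist camera has in their place "T_tool_cam" (4x4, takes a point from camera to tool coordinates, whose origin is the TCP and whose axes are the flange's). Camera axes: x right, y up, looking along -z (the intrinsics and any distortion apply to the point x, -y, -z); pixel columns grow to the right and rows downward; lengths in m; the calibration is good to about 2 mm. A picture is of the moment at which its call begins: read the wrist's pose just before it. There is no depth.
- ticket.hand_in(): hands the job in; it is judged then, once.
The state is a dict: "clock": time; "q": joint angles; "qd": joint speeds; "effort": joint torques, N m; "tool_pos": TCP position; "tcp_rot": TCP orientation; "ft_force": force on the tool from outside, world axes, zero at the start; "moment": the same for the moment, N m; "width": finger opening in m; "finger_force": force on a finger pad.
Only numpy, scipy, OpenCV 4.12 (cv2) and the standard library are available. Lean on these libraries where they do the work, as an engineer would, in place of code of your own. Each camera call takes 0.05 s, during which the arm holds its last target. There are 200 camera calls.

## Working session

There is one attempt and no reset: what is moved stays moved. The work goes in short steps, Python scripts to look and compute and a tool call to move; the robot and the scene stay as the last step left them, time stands still between calls to the robot, and variables do not carry over. Pictures are saved under pics/ and viewed, at most 14 in all, crops included, and the job is handed in when it is done.

Besides the shell and the picture viewer there is one more tool, called after "Request:" as name(argument=value, ...) on one line, values as JSON. send_rows: Moves the arm, as the interface text tells. Its arguments: {"type":"object","properties":{"targets":{"type":"array","items":{"type":"array"}},"force":{"type":"number"}},"required":["targets"]}

```bash
mkdir -p pics; cat > h.py <<'E'
import numpy as np, cv2
from workcell import arm, cams, ticket
def K(c):
    h=c["img"].shape[0]; f=h/2/np.tan(np.radians(c["vertical_fov"])/2); return f,c["cx"],c["cy"]
def snap(n,save=None):
    s=arm.read_state(); c=cams.read_camera(n)
    if n=="wrist":
        T=np.eye(4);T[:3,:3]=s["tcp_rot"];T[:3,3]=s["tool_pos"];c["E"]=T@c["T_tool_cam"]
    else: c["E"]=np.array(c["extrinsics"])
    if save: cv2.imwrite(f"pics/{save}.png",c["img"][:,:,::-1])
    return c
def ray(c,u,v,z):
    f,cx,cy=K(c); E=c["E"]
    d=E[:3,:3]@np.array([(u-cx)/f,-(v-cy)/f,-1.]); o=E[:3,3]
    return o+d*(z-o[2])/d[2]
def proj(c,p):
    f,cx,cy=K(c); q=np.linalg.inv(c["E"])@np.r_[p,1]
    return np.array([cx+f*q[0]/-q[2], cy-f*q[1]/-q[2]])
E
python3 - <<'E'
from h import *
np.set_printoptions(precision=3,suppress=True)
s=arm.read_state();print(s)
for n in("scene","side","wrist"):
    c=snap(n,n+"0");print(n,{k:v for k,v in c.items() if k not in("img",)})
a=[cv2.imread(f"pics/{n}0.png") for n in("scene","side","wrist")]
E
```

```text
{'clock': 0.0, 'q': array([-70.111,  34.385,  -0.144,  91.68 ,   0.104,  54.023,  -4.573]), 'qd': array([-0.033,  0.026,  0.083, -0.008, -0.023,  0.059, -0.023]), 'effort': array([  0.   , -77.644,   1.565, -25.801,   0.012,   0.009,  -0.   ]), 'tool_pos': array([0.298, 0.66 , 0.23 ]), 'tcp_rot': array([[-0.912,  0.411, -0.   ],
       [ 0.411,  0.912, -0.001],
       [-0.   , -0.002, -1.   ]]), 'ft_force': array([0.519, 1.224, 0.258]), 'moment': array([-0.007, -0.052,  0.024]), 'finger_force': 0.0, 'width': 0.08545828324105378}
scene {'vertical_fov': 47.07356081642904, 'cx': 262.7614402150724, 'cy': 186.2589722141449, 'extrinsics': array([[-0.784, -0.433,  0.445,  1.224],
       [ 0.62 , -0.55 ,  0.559,  0.778],
       [ 0.002,  0.715,  0.7  ,  1.114],
       [ 0.   ,  0.   ,  0.   ,  1.   ]]), 'E': array([[-0.784, -0.433,  0.445,  1.224],
       [ 0.62 , -0.55 ,  0.559,  0.778],
       [ 0.002,  0.715,  0.7  ,  1.114],
       [ 0.   ,  0.   ,  0.   ,  1.   ]])}
side {'vertical_fov': 49.75773124872428, 'cx': 259.29669913550146, 'cy': 191.8092775736378, 'extrinsics': array([[ 0.996,  0.067, -0.061,  0.518],
       [-0.088,  0.544, -0.835, -0.977],
       [-0.022,  0.836,  0.548,  0.717],
       [ 0.   ,  0.   ,  0.   ,  1.   ]]), 'E': array([[ 0.996,  0.067, -0.061,  0.518],
       [-0.088,  0.544, -0.835, -0.977],
       [-0.022,  0.836,  0.548,  0.717],
       [ 0.   ,  0.   ,  0.   ,  1.   ]])}
wrist {'vertical_fov': 63.8068720143142, 'cx': 255.14424289320823, 'cy': 187.83905613318962, 'T_tool_cam': array([[-0.   ,  0.958,  0.287,  0.072],
       [ 1.   ,  0.   , -0.   , -0.   ],
       [-0.   ,  0.287, -0.958, -0.143],
       [ 0.   ,  0.   ,  0.   ,  1.   ]]), 'E': array([[ 0.412, -0.873, -0.261,  0.232],
       [ 0.911,  0.394,  0.119,  0.69 ],
       [-0.001, -0.287,  0.958,  0.373],
       [ 0.   ,  0.   ,  0.   ,  1.   ]])}
```

View pics/scene0.png

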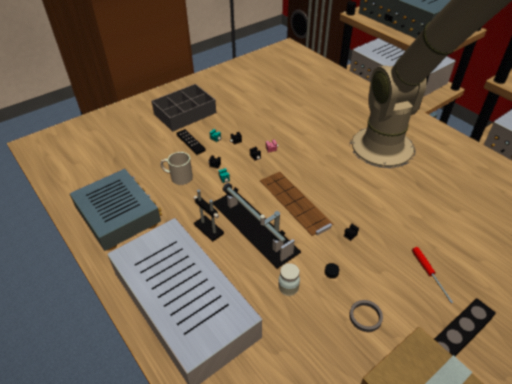

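View pics/side0.png

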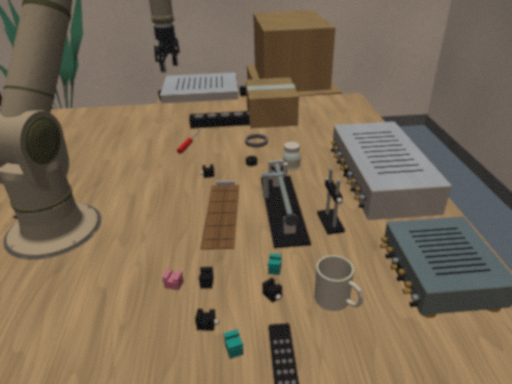

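```bash
python3 - <<'E'
from h import *
np.set_printoptions(precision=3,suppress=True)
c=snap("scene");s=snap("side")
for n,cc,L in(("scene",c,[(351,231),(236,137),(255,153),(215,161),(332,270)]),("side",s,[(208,171),(206,277),(272,290),(206,319),(251,160)])):
    for p in L: print(n,p,ray(cc,*p,0.02)[:2])
def crop(cc,x,y,w,h):
    return cv2.resize(cc["img"][y:y+h,x:x+w,::-1],(500,600),interpolation=cv2.INTER_CUBIC)
a=np.hstack([cv2.resize(c["img"][150:270,180:340,::-1],(800,600),interpolation=cv2.INTER_CUBIC)]);cv2.imwrite("pics/c1.png",a)
a=cv2.resize(s["img"][145:265,190:350,::-1],(800,600),interpolation=cv2.INTER_CUBIC);cv2.imwrite("pics/c2.png",a)
E
```

```text
scene (351, 231) [0.433 0.24 ]
scene (236, 137) [ 0.438 -0.385]
scene (255, 153) [ 0.439 -0.259]
scene (215, 161) [ 0.586 -0.315]
scene (332, 270) [0.588 0.309]
side (208, 171) [0.436 0.232]
side (206, 277) [ 0.439 -0.264]
side (272, 290) [ 0.589 -0.322]
side (206, 319) [ 0.442 -0.388]
side (251, 160) [0.585 0.29 ]
```

View pics/c1.png

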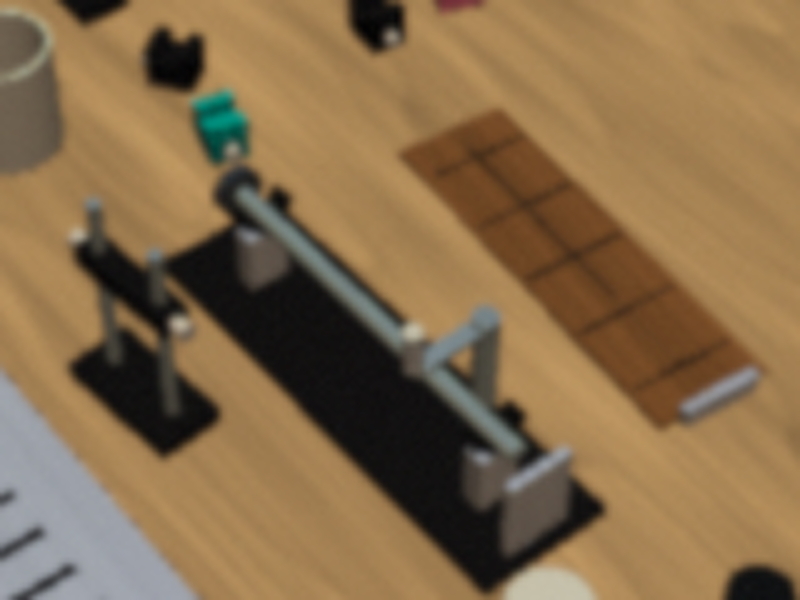

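View pics/c2.png

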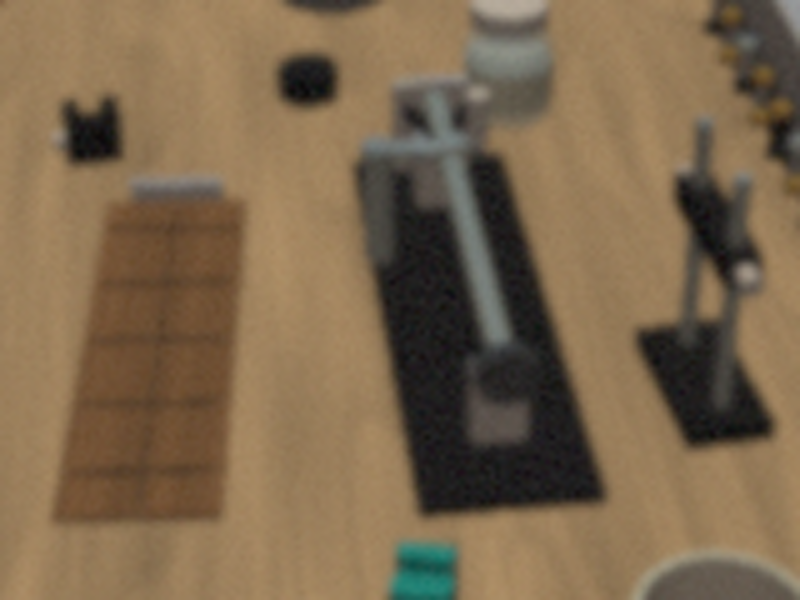

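```bash
python3 - <<'E'
from h import *
np.set_printoptions(precision=4,suppress=True)
c=snap("scene");s=snap("side")
def w(cc,o,L,z): return np.array([ray(cc,o[0]+x/5-.4,o[1]+y/5-.4,z)[:2] for x,y in L])
so=(180,150);si=(190,145)
print("cradle scene: far-neg, far-pos, near-pos");print(w(c,so,[(165,262),(485,592),(603,508)],.01))
print("cradle side: near-neg, far-neg, near-pos, far-pos");print(w(s,si,[(423,513),(605,497),(357,160),(503,157)],.01))
print("strip scene: farneg nearneg nearpos farpos");print(w(c,so,[(400,153),(500,110),(765,372),(662,428)],.004))
print("strip side: nearpos farpos farneg nearneg");print(w(s,si,[(108,200),(245,200),(220,520),(55,520)],.004))
print("disc sc/si",w(c,so,[(238,188)],.07),w(s,si,[(508,370)],.07))
print("plain end",w(c,so,[(518,447)],.07))
print("pivot top",w(c,so,[(485,318)],.087),w(s,si,[(372,148)],.087))
print("knob top",w(c,so,[(413,332)],.119),w(s,si,[(480,93)],.119))
print("tower base",w(c,so,[(70,370),(165,455),(218,412),(122,322)],.014), w(s,si,[(638,332),(690,445),(772,432)],.014))
E
```

```text
cradle scene: far-neg, far-pos, near-pos
[[ 0.7069 -0.1514]
 [ 0.7081  0.1965]
 [ 0.6102  0.1935]]
cradle side: near-neg, far-neg, near-pos, far-pos
[[ 0.6122 -0.1655]
 [ 0.7077 -0.1637]
 [ 0.6105  0.1903]
 [ 0.7065  0.1821]]
strip scene: farneg nearneg nearpos farpos
[[ 0.5082 -0.142 ]
 [ 0.4209 -0.1325]
 [ 0.4478  0.1732]
 [ 0.534   0.166 ]]
strip side: nearpos farpos farneg nearneg
[[ 0.4462  0.1703]
 [ 0.5347  0.1594]
 [ 0.5073 -0.1521]
 [ 0.4215 -0.1423]]
disc sc/si [[ 0.6579 -0.128 ]] [[ 0.6611 -0.128 ]]
plain end [[0.6534 0.1594]]
pivot top [[0.6123 0.0779]] [[0.6105 0.0757]]
knob top [[0.6728 0.0816]] [[0.6749 0.077 ]]
tower base [[ 0.8122 -0.105 ]
 [ 0.8026 -0.0073]
 [ 0.7562 -0.0155]
 [ 0.7623 -0.1196]] [[ 0.7532 -0.0273]
 [ 0.7597 -0.1316]
 [ 0.8057 -0.1258]]
```

```bash
cat >> h.py <<'E'
from scipy.spatial.transform import Rotation as R
def plan(pos,yaw,s=None):
    "yaw = world angle (deg) of tool y axis, tool down; prints shift cm, rotvec deg"
    s=s or arm.read_state(); a=np.radians(yaw)
    y=np.array([np.cos(a),np.sin(a),0]); z=np.array([0,0,-1.]); G=np.c_[np.cross(y,z),y,z]
    M=s["tcp_rot"]; d=M.T@(np.array(pos)-s["tool_pos"])*100; w=R.from_matrix(M.T@G).as_rotvec(degrees=True)
    print("shift",d.round(1).tolist(),"turn",w.round(1).tolist(),"rows>=",round(max(np.linalg.norm(d)/5,np.linalg.norm(w)/8.59),1))
E
python3 - <<'E'
from h import *
np.set_printoptions(precision=3,suppress=True)
plan((.58,.02,.40),0)
c=snap("scene")
for n,p,z in(("jar",(289,278),.05),("tape",(366,316),.01),("sd",(415,248),.01),("sdtip",(450,300),.01),("black tray",(490,305),.0),("puck",(332,270),.01),("teal",(224,175),.02),("teal2",(215,134),.02),("pink",(271,146),.02)): print(n,ray(c,*p,z)[:2])
E
```

```text
shift [-52.0, -46.8, -16.9] turn [-0.0, 0.0, 65.7] rows>= 14.4
jar [0.721 0.266]
tape [0.616 0.471]
sd [0.319 0.407]
sdtip [0.391 0.585]
black tray [0.308 0.663]
puck [0.582 0.305]
teal [ 0.603 -0.231]
teal2 [ 0.493 -0.453]
pink [ 0.364 -0.254]
```

Request:
send_rows(targets=[[[-52,-46.8,-17],[0,0,65.7],0],[[-52,-46.8,-17],[0,0,65.7],0],[[-52,-46.8,-17],[0,0,65.7],0],[[-52,-46.8,-17],[0,0,65.7],0],[[-52,-46.8,-17],[0,0,65.7],0],[[-52,-46.8,-17],[0,0,65.7],0],[[-52,-46.8,-17],[0,0,65.7],0],[[-52,-46.8,-17],[0,0,65.7],0],[[-52,-46.8,-17],[0,0,65.7],0],[[-52,-46.8,-17],[0,0,65.7],0],[[-52,-46.8,-17],[0,0,65.7],0],[[-52,-46.8,-17],[0,0,65.7],0]])

```text
clock: 1.6
tool_pos: [0.5332, 0.1253, 0.3739]
tcp_rot: [[-0.001, 1.0, 0.001], [1.0, 0.001, 0.001], [0.001, 0.001, -1.0]]
ft_force: [0.8, 0.5, 0.8]
width: 0.0001
finger_force: 0.0
```

```bash
python3 - <<'E'
from h import *
plan((.58,.02,.40),0)
E
```

```text
shift [-10.5, 4.7, -2.6] turn [0.0, -0.0, 0.0] rows>= 2.4
```

Request:
send_rows(targets=[[[-10.5,4.7,-2.6],[0,0,0],0],[[-10.5,4.7,-2.6],[0,0,0],0],[[-10.5,4.7,-2.6],[0,0,0],0],[[-10.5,4.7,-2.6],[0,0,0],0],[[-10.5,4.7,-2.6],[0,0,0],0]])

```text
clock: 2.1
tool_pos: [0.5796, 0.0225, 0.3988]
tcp_rot: [[-0.0, 1.0, -0.0], [1.0, 0.0, 0.0], [0.0, -0.0, -1.0]]
ft_force: [0.8, 0.1, -0.7]
width: 0.0002
finger_force: 0.0
```

```bash
python3 - <<'E'
from h import *
np.set_printoptions(precision=3,suppress=True)
s=arm.read_state();print(s["q"],s["tool_pos"])
c=snap("wrist","w1");np.save("w1E.npy",c["E"])
cv2.imwrite("pics/w1b.png",cv2.resize(c["img"][:,:,::-1],(800,600),interpolation=cv2.INTER_CUBIC))
E
```

```text
[-28.48   16.525  27.791  99.809  -8.396  65.738   1.801] [0.58  0.023 0.399]
```

View pics/w1b.png

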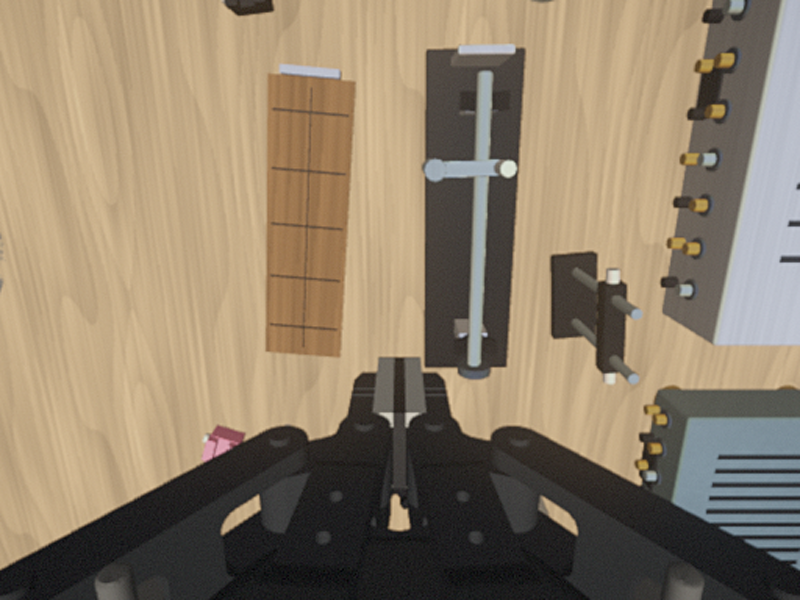

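```bash
cat > m.py <<'E'
from h import *
np.set_printoptions(precision=4,suppress=True)
c=snap("wrist");k=.64
def P(u,v,z): return ray(c,(u+.5)*k-.5,(v+.5)*k-.5,z)[:2]
E
python3 - <<'E'
from m import *
print("marks",np.array([P(u,v,.004) for u,v in[(310.5,112),(309,171),(308,226),(305.5,278),(304,327)]]))
print("cradle",np.array([P(u,v,.01) for u,v in[(427,50),(524,48),(507,366),(425,366)]]))
print("piv",P(433,170,.087),"knob",P(508,169,.119))
print("rod",P(485,76,.07),P(474,345,.07),"disc",P(475,372,.07), "plain end",P(485,72,.077),"endplate outer top",P(459,46,.075),P(516,46,.075))
print("tower",np.array([P(*p,.014) for p in[(551,256),(596,252),(598,335),(554,338)]]))
E
```

```text
marks [[ 0.487   0.1339]
 [ 0.4823  0.074 ]
 [ 0.4781  0.0144]
 [ 0.472  -0.0456]
 [ 0.467  -0.1058]]
cradle [[ 0.6075  0.1917]
 [ 0.7044  0.1936]
 [ 0.71   -0.1533]
 [ 0.6112 -0.1534]]
piv [0.6107 0.0783] knob [0.6722 0.0804]
rod [0.6569 0.1597] [ 0.6589 -0.1011] disc [ 0.6614 -0.1323] plain end [0.6556 0.162 ] endplate outer top [0.6321 0.1832] [0.682  0.1832]
tower [[ 0.7494 -0.0173]
 [ 0.7991 -0.0127]
 [ 0.8131 -0.1116]
 [ 0.7619 -0.1155]]
```

Request:
send_rows(targets=[[[1.9,9.2,20],[0,0,0],0],[[1.9,9.2,20],[0,0,0],0],[[1.9,9.2,20],[0,0,0],0],[[1.9,9.2,20],[0,0,0],0],[[1.9,9.2,20],[0,0,0],0],[[1.9,9.2,26],[0,0,0],0],[[1.9,9.2,30.5],[0,0,0],0],[[1.9,9.2,30.5],[0,0,0],0]])

```text
clock: 3.0
tool_pos: [0.6676, 0.0434, 0.088]
tcp_rot: [[-0.003, 1.0, -0.01], [1.0, 0.003, -0.0], [-0.0, -0.01, -1.0]]
ft_force: [-1.4, 0.9, -0.1]
width: -0.0002
finger_force: 0.0
```

```bash
python3 - <<'E'
from h import *
for p in[(.671,.060,.093),(.672,.091,.093),(.6585,.119,.093),(.647,.130,.093),(.6325,.136,.093)]: plan(p,0)
print(arm.read_state()["tool_pos"])
E
```

```text
shift [1.7, 0.3, -0.5] turn [-0.6, 0.0, 0.2] rows>= 0.4
shift [4.8, 0.4, -0.5] turn [-0.6, 0.0, 0.2] rows>= 1.0
shift [7.6, -0.9, -0.5] turn [-0.6, 0.0, 0.2] rows>= 1.5
shift [8.7, -2.0, -0.5] turn [-0.6, 0.0, 0.2] rows>= 1.8
shift [9.3, -3.5, -0.5] turn [-0.6, 0.0, 0.2] rows>= 2.0
[0.66764638 0.04337427 0.08800836]
```

Request:
send_rows(targets=[[[0,0,0],[0,0,0],0],[[1.9,0,0],[0,0,0],0],[[3.4,0,0],[0,0,0],0],[[4.9,0,0],[0,0,0],0],[[6.4,-0.6,0],[0,0,0],0],[[7.8,-1.3,0],[0,0,0],0],[[8.8,-2.5,0],[0,0,0],0],[[9.2,-3.3,0],[0,0,0],0],[[9.4,-4.1,0],[0,0,0],0],[[9.4,-4.1,0],[0,0,0],0],[[9.4,-4.1,0],[0,0,0],0]])

```text
clock: 4.1
tool_pos: [0.6308, 0.1346, 0.0941]
tcp_rot: [[0.0, 1.0, 0.0], [1.0, -0.0, -0.0], [-0.0, 0.0, -1.0]]
ft_force: [0.1, -0.8, 0.5]
width: 0.0001
finger_force: 0.0
```

```bash
python3 - <<'E'
from h import *
c=snap("scene")
print(arm.read_state()["q"])
cv2.imwrite("pics/k1.png",cv2.resize(c["img"][150:270,180:340,::-1],(640,480),interpolation=cv2.INTER_CUBIC))
E
```

```text
[-29.5946524   39.87975784  19.55176427 109.43093572 -22.30226314
  34.37882339   4.31510576]
```

View pics/k1.png

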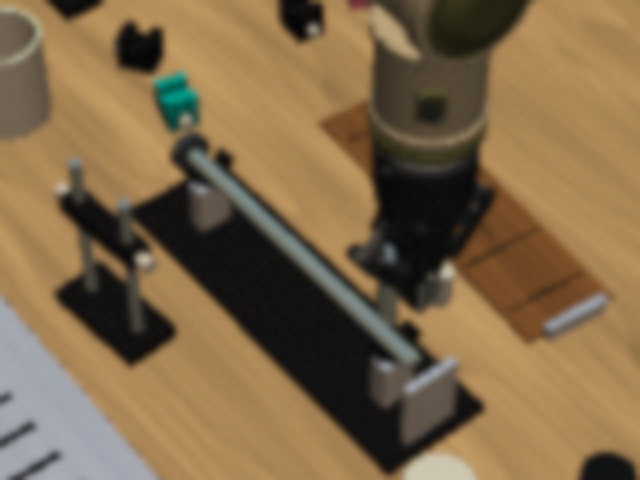

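Request:
send_rows(targets=[[[0,0.5,-5],[0,0,0],0],[[0,0.5,-10],[0,0,0],0],[[-5,2.7,-14],[0,0,0],4.5],[[-10,2.7,-14],[0,0,0],4.5],[[-13.5,2.7,-14],[0,0,0],4.5],[[-13.5,2.7,-14],[0,0,0],4.5],[[-13.5,2.7,-14],[0,0,0],4.5],[[-13.5,2.7,-14],[0,0,0],4.5]])

```text
clock: 4.95
tool_pos: [0.6579, 0.001, 0.2336]
tcp_rot: [[-0.001, 1.0, -0.0], [1.0, 0.001, 0.001], [0.001, -0.0, -1.0]]
ft_force: [-0.1, 0.7, -0.3]
width: 0.0452
finger_force: 0.0
```

```bash
python3 - <<'E'
from h import *
c=snap("wrist")
print(arm.read_state()["tool_pos"])
cv2.imwrite("pics/w2.png",cv2.resize(c["img"][:,:,::-1],(800,600),interpolation=cv2.INTER_CUBIC))
E
```

```text
[0.65785132 0.00160473 0.23352535]
```

View pics/w2.png

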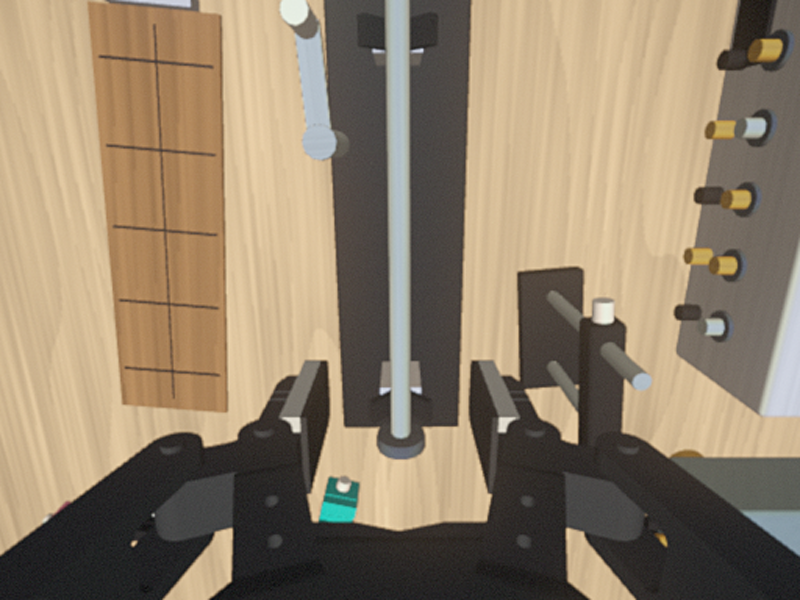

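```bash
python3 - <<'E'
from m import *
print("marks",np.array([P(u,v,.004) for u,v in[(156.5,60),(160.5,150),(165,229),(169.5,303),(173,372)]]))
print("cradle -y corners",P(345,427,.01),P(457,427,.01))
print("piv",P(320,142,.087),"knob",P(295,11,.119))
print("rod",P(398,40,.077),P(398,100,.077),P(400,410,.077),"disc inner face top",P(400,432,.088),"disc outer edge",P(400,457,.07))
print("saddle -y inner top",P(400,362,.077),P(400,392,.077))
E
```

```text
marks [[ 0.4872  0.1345]
 [ 0.4815  0.0737]
 [ 0.4768  0.015 ]
 [ 0.4722 -0.0452]
 [ 0.4669 -0.1065]]
cradle -y corners [ 0.6118 -0.1555] [ 0.7086 -0.1554]
piv [0.6128 0.0783] knob [0.6087 0.137 ]
rod [0.6575 0.133 ] [0.6575 0.1017] [ 0.6591 -0.1001] disc inner face top [ 0.6591 -0.1106] disc outer edge [ 0.6592 -0.1431]
saddle -y inner top [ 0.659  -0.0635] [ 0.659  -0.0861]
```

Request:
send_rows(force=60, targets=[[[0,0,5],[0,0,0],4.5],[[0,0,10],[0,0,0],4.5],[[0,0,14],[0,0,0],4.5],[[0,0,17],[0,0,0],4.5],[[0,0,18.2],[0,0,0],4.5],[[0,0,18.2],[0,0,0],4.5],[[0,0,18.2],[0,0,0],0],[[0,0,18.2],[0,0,0],0],[[0,0,18.2],[0,0,0],0],[[0,0,18.2],[0,0,0],0],[[0,0,18.2],[0,0,0],0]])

```text
clock: 6.15
tool_pos: [0.6581, 0.0003, 0.0539]
tcp_rot: [[-0.001, 1.0, 0.001], [1.0, 0.001, 0.001], [0.001, 0.001, -1.0]]
ft_force: [-3.6, 0.3, 6.3]
width: 0.012
finger_force: 58.5
```

Request:
send_rows(targets=[[[0,0,-2],[0,0,0],0],[[0,0,-5],[0,0,0],0],[[0,0,-10],[0,0,0],0],[[0,0,-15],[0,0,0],0],[[0,0,-20],[0,0,0],0],[[0,-3,-24],[0,0,0],0],[[0,-6,-24],[0,0,0],0],[[0,-10,-24],[0,0,0],0],[[0,-10,-24],[0,0,0],0],[[0,-10,-24],[0,0,0],0]])

```text
clock: 7.15
tool_pos: [0.5573, 0.0003, 0.2931]
tcp_rot: [[-0.0, 1.0, 0.002], [1.0, 0.0, 0.001], [0.001, 0.002, -1.0]]
ft_force: [0.6, 0.2, -3.8]
width: 0.0116
finger_force: 59.4
```

```bash
python3 - <<'E'
from h import *
s=arm.read_state();print(s["q"],s["tool_pos"],s["width"])
snap("scene","lift")
E
```

```text
[-26.62694189  20.27029722  28.38725556 111.08052316 -12.24557971
  51.46473561   7.96648152] [5.57254679e-01 2.80784272e-04 2.93146131e-01] 0.011646815243278381
```

View pics/lift.png

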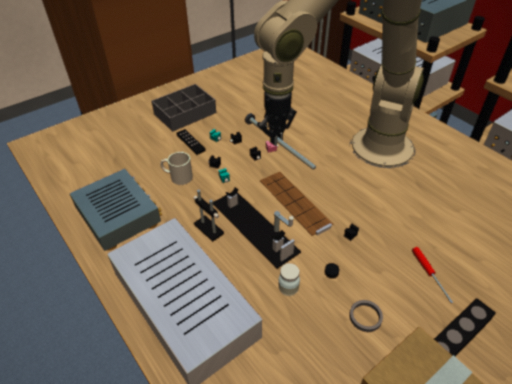

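Request:
send_rows(targets=[[[0,0,0],[0,0,-8],0],[[0,0,0],[0,0,-16],0],[[0,0,0],[0,0,-24],0],[[0,0,0],[0,0,-32],0],[[0,0,0],[0,0,-40],0],[[0,0,0],[0,0,-48],0],[[0,0,0],[0,0,-56],0],[[0,0,0],[0,0,-64],0],[[0,0,0],[0,0,-72],0],[[0,0,0],[0,0,-80],0],[[0,0,0],[0,0,-88],0],[[0,0,0],[0,0,-90],0]])

```text
clock: 8.4
tool_pos: [0.559, -0.0001, 0.2919]
tcp_rot: [[-1.0, -0.005, 0.0], [-0.005, 1.0, 0.0], [-0.0, 0.0, -1.0]]
ft_force: [-0.6, -1.8, -2.0]
width: 0.0123
finger_force: 59.4
```

```bash
python3 - <<'E'
from h import *
s=arm.read_state();print(s["q"],s["tool_pos"],s["width"])
E
```

```text
[-10.03504124  19.02358357   5.65597137 109.95154974  -2.36777762
  51.10658339  87.07479654] [ 5.59004118e-01 -8.89236707e-05  2.91860095e-01] 0.01228678342004096
```

Request:
send_rows(targets=[[[0,0,0],[0,0,-8],0],[[0,0,0],[0,0,-16],0],[[0,0,0],[0,0,-24],0],[[0,0,0],[0,0,-32],0],[[0,0,0],[0,0,-40],0],[[0,0,0],[0,0,-48],0],[[0,0,0],[0,0,-56],0],[[0,0,0],[0,0,-64],0],[[0,0,0],[0,0,-72],0],[[0,0,0],[0,0,-80],0],[[0,0,0],[0,0,-88],0],[[0,0,0],[0,0,-90],0]])

```text
clock: 9.6
tool_pos: [0.5588, 0.0004, 0.2921]
tcp_rot: [[0.002, -1.0, 0.001], [-1.0, -0.002, 0.001], [-0.001, -0.001, -1.0]]
ft_force: [-0.4, 0.5, -5.6]
width: 0.0116
finger_force: 59.3
```

```bash
python3 - <<'E'
from h import *
s=arm.read_state();print(s["q"],s["tool_pos"],s["width"]);plan((.559,0,.292),180)
E
```

```text
[ 29.03735581  25.52462922 -49.09742251 107.66251418  22.7916636
  57.05851436 150.11649084] [5.58816462e-01 3.86298111e-04 2.92131836e-01] 0.011570973513858322
shift [0.0, -0.0, 0.0] turn [-0.1, 0.1, 0.1] rows>= 0.0
```

Request:
send_rows(targets=[[[-1.5,-4,0],[0,0,0],0],[[-3,-8,0],[0,0,0],0],[[-3.1,-9.9,2],[0,0,0],0],[[-3.1,-9.9,6],[0,0,0],0],[[-3.1,-9.9,10],[0,0,0],0],[[-3.1,-9.9,14],[0,0,0],0],[[-3.1,-9.9,14],[0,0,0],0],[[-3.1,-9.9,14],[0,0,0],0],[[-3.1,-9.9,14],[0,0,0],0]])

```text
clock: 10.5
tool_pos: [0.6584, 0.0314, 0.1539]
tcp_rot: [[-0.003, -1.0, 0.003], [-1.0, 0.003, 0.001], [-0.001, -0.003, -1.0]]
ft_force: [0.3, -0.6, -2.7]
width: 0.0117
finger_force: 59.4
```

```bash
python3 - <<'E'
from h import *
s=arm.read_state();print(s["q"],s["tool_pos"],s["tcp_rot"].round(3))
c=snap("wrist")
cv2.imwrite("pics/w3.png",cv2.resize(c["img"][:,:,::-1],(800,600),interpolation=cv2.INTER_CUBIC))
E
```

```text
[ 18.19738071  40.34244957 -41.3666402  102.92101273  34.07584446
  49.76855731 140.65772387] [0.65841175 0.03143731 0.15391561] [[-0.003 -1.     0.003]
 [-1.     0.003  0.001]
 [-0.001 -0.003 -1.   ]]
```

View pics/w3.png

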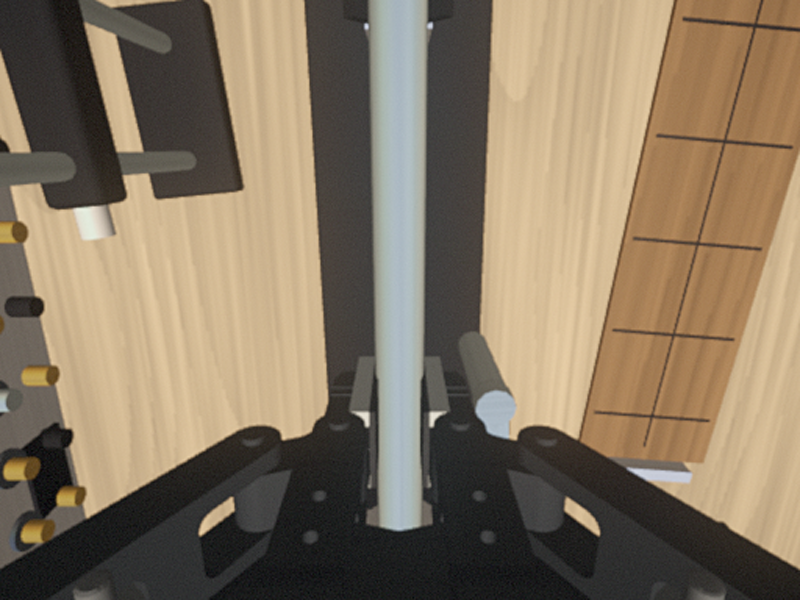

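```bash
python3 - <<'E'
from m import *
print("marks1..4",np.array([P(u,v,.004) for u,v in[(653,415),(673,335),(697.5,243),(725,141)]]))
print("rod",P(399,100,.154+.026),P(399,300,.18),"saddle",P(399.5,25,.077),"piv",P(495,406,.087), "cr edge",P(311,100,.01),P(486,200,.01))
c=snap("scene");s=snap("side")
for q in(c,s): print(proj(q,(.658,.161,.173)),proj(q,(.658,.180,.075)),proj(q,(.658,.031,.173)))
a=cv2.resize(c["img"][200:280,240:340,::-1],(400,320),interpolation=cv2.INTER_CUBIC)
b=cv2.resize(s["img"][120:200,230:330,::-1],(400,320),interpolation=cv2.INTER_CUBIC)
cv2.imwrite("pics/d.png",np.hstack([a,b]))
E
```

```text
marks1..4 [[ 0.4857  0.1324]
 [ 0.4814  0.0738]
 [ 0.476   0.0133]
 [ 0.4705 -0.0463]]
rod [ 0.6583 -0.0528] [ 0.6585 -0.0054] saddle [ 0.6584 -0.0908] piv [0.6122 0.078 ] cr edge [ 0.7078 -0.0686] [ 0.608  -0.0136]
[283.5909 217.3314] [286.5473 242.9706] [255.6813 191.9085]
[276.3958 134.5321] [275.6634 159.906 ] [282.1245 154.6267]
```

View pics/d.png

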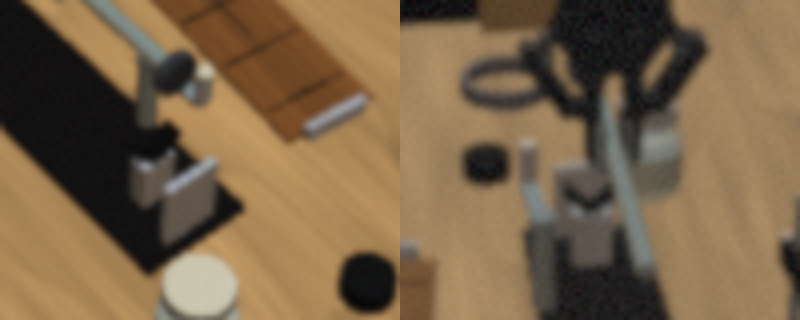

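Request:
send_rows(targets=[[[0,0,3],[0,0,0],0],[[0,0,6],[0,0,0],0],[[0,0,8],[0,0,0],0],[[0,0,9],[0,0,0],0],[[0,0,9.9],[0,0,0],0],[[0,0,9.9],[0,0,0],0],[[0,0,9.9],[0,0,0],0],[[0,0,9.9],[0,0,0],0]])

```text
clock: 11.5
tool_pos: [0.6578, 0.0311, 0.054]
tcp_rot: [[-0.002, -1.0, 0.002], [-1.0, 0.002, -0.0], [0.0, -0.002, -1.0]]
ft_force: [1.0, 0.9, 3.0]
width: 0.0118
finger_force: 60.2
```

```bash
python3 - <<'E'
from h import *
c=snap("scene");s=snap("side")
a=cv2.resize(c["img"][200:280,240:340,::-1],(400,320),interpolation=cv2.INTER_CUBIC)
b=cv2.resize(s["img"][150:230,230:330,::-1],(400,320),interpolation=cv2.INTER_CUBIC)
cv2.imwrite("pics/d2.png",np.hstack([a,b]))
E
```

```text
(no output)
```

View pics/d2.png

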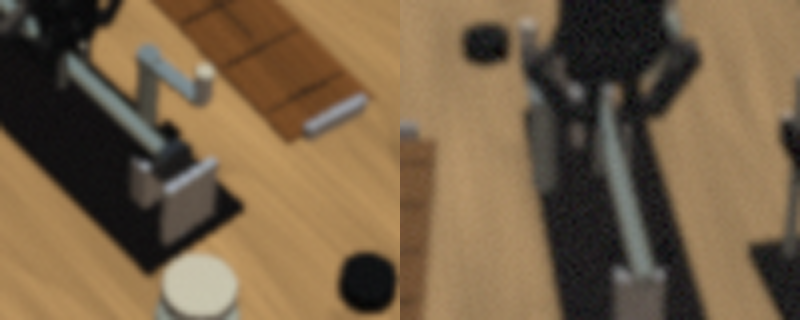

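Request:
send_rows(targets=[[[0,0,0],[0,0,0],4.5],[[0,0,0],[0,0,0],4.5],[[0,0,0],[0,0,0],4.5],[[0,0,0],[0,0,0],4.5],[[0,0,-3],[0,0,0],4.5],[[0,0,-7],[0,0,0],4.5],[[0,0,-12],[0,0,0],4.5],[[0,0,-16],[0,0,0],4.5],[[0,0,-16],[0,0,0],0],[[0,0,-16],[0,0,0],0]])

```text
clock: 12.6
tool_pos: [0.657, 0.0308, 0.2136]
tcp_rot: [[-0.002, -1.0, 0.001], [-1.0, 0.002, -0.001], [0.001, -0.001, -1.0]]
ft_force: [-0.7, -0.7, -1.7]
width: 0.0164
finger_force: 0.0
```

```bash
python3 - <<'E'
from m import *
s=arm.read_state();print(s["tool_pos"],s["q"])
cv2.imwrite("pics/w4.png",c["img"][:,:,::-1])
E
```

```text
[0.6564 0.0305 0.2122] [ 19.9354  36.8997 -43.9297 100.234   30.3979  55.4874 143.7837]
```

View pics/w4.png

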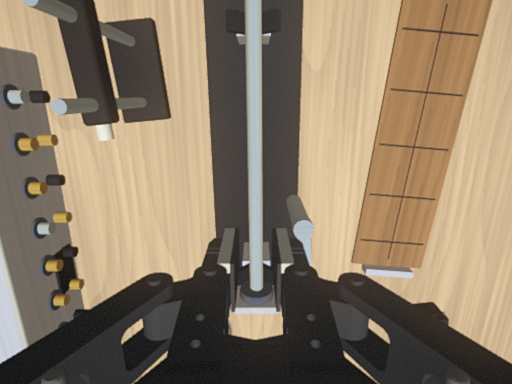

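Request:
send_rows(targets=[[[-3,3,-2],[0,0,8],0],[[-6,6,-2],[0,0,16],0],[[-9,8,-2],[0,0,24],0],[[-11,8.1,-2],[0,0,32],0],[[-11,8.1,-2],[0,0,40],0],[[-11,8.1,-2],[0,0,48],0],[[-11,8.1,-2],[0,0,56],0],[[-11,8.1,-2],[0,0,64],0],[[-11,8.1,-2],[0,0,72],0],[[-11,8.1,-2],[0,0,80],0],[[-11,8.1,-2],[0,0,88],0],[[-11,8.1,-2],[0,0,90],0]])

```text
clock: 13.85
tool_pos: [0.5752, 0.1409, 0.2312]
tcp_rot: [[-1.0, 0.005, -0.003], [0.005, 1.0, -0.001], [0.003, -0.001, -1.0]]
ft_force: [-0.2, 0.0, -0.4]
width: -0.0001
finger_force: 0.0
```

Request:
send_rows(targets=[[[0,0,0],[0,0,0],0],[[0,0,4],[0,0,0],0],[[0,0,8],[0,0,0],0],[[0,0,12],[0,0,0],0],[[0,0,13.5],[0,0,0],0],[[0,0,13.5],[0,0,0],0],[[0,0,13.5],[0,0,0],0]])

```text
clock: 14.55
tool_pos: [0.5759, 0.1412, 0.0977]
tcp_rot: [[-1.0, 0.0, -0.001], [0.0, 1.0, -0.0], [0.001, -0.0, -1.0]]
ft_force: [1.0, -0.3, 0.6]
width: -0.0003
finger_force: 0.0
```

```bash
python3 - <<'E'
from h import *
s=arm.read_state();print(s["tool_pos"],s["q"])
for p in[(.593,.138,.095),(.628,.139,.095),(.654,.1257,.095),(.6665,.111,.095),(.672,.0985,.095)]: plan(p,90)
E
```

```text
[0.5759411  0.14123151 0.09770723] [ -7.67340497  36.30553769 -17.13550846 114.61868283  19.26794714
  31.8349616   51.81639681]
shift [-1.7, -0.3, 0.3] turn [-0.0, -0.1, -0.0] rows>= 0.4
shift [-5.2, -0.2, 0.3] turn [-0.0, -0.1, -0.0] rows>= 1.0
shift [-7.8, -1.6, 0.3] turn [-0.0, -0.1, -0.0] rows>= 1.6
shift [-9.1, -3.0, 0.3] turn [-0.0, -0.1, -0.0] rows>= 1.9
shift [-9.6, -4.3, 0.3] turn [-0.0, -0.1, -0.0] rows>= 2.1
```

Request:
send_rows(targets=[[[-1.7,-0.2,0.2],[0,0,0],0],[[-3.5,-0.2,0.2],[0,0,0],0],[[-5.2,-0.2,0.2],[0,0,0],0],[[-6.5,-0.8,0.2],[0,0,0],0],[[-7.8,-1.6,0.2],[0,0,0],0],[[-8.5,-2.3,0.2],[0,0,0],0],[[-9.1,-3,0.2],[0,0,0],0],[[-9.5,-3.8,0.2],[0,0,0],0],[[-9.6,-4.4,0.2],[0,0,0],0],[[-9.6,-4.4,0.2],[0,0,0],0],[[-9.6,-4.4,0.2],[0,0,0],0],[[-9.6,-4.2,0.2],[0,0,0],0]])

```text
clock: 15.75
tool_pos: [0.6718, 0.0996, 0.0959]
tcp_rot: [[-1.0, 0.001, -0.0], [0.001, 1.0, 0.001], [0.0, 0.001, -1.0]]
ft_force: [0.4, 0.3, 0.0]
width: 0.0001
finger_force: 0.0
```

Request:
send_rows(targets=[[[0,0.8,0],[0,0,0],0],[[0,0.8,-5],[0,0,0],0],[[0,0,-10],[0,0,0],0],[[3,-4,-15],[0,0,0],6],[[6,-8,-20],[0,0,0],6],[[9,-11,-25],[0,0,0],6],[[12,-13,-30],[0,0,0],6],[[12,-13,-30],[0,0,0],6],[[12,-13,-30],[0,0,0],6]])

```text
clock: 16.65
tool_pos: [0.5507, -0.0328, 0.3999]
tcp_rot: [[-1.0, 0.005, 0.004], [0.005, 1.0, -0.002], [-0.004, -0.002, -1.0]]
ft_force: [-0.2, 0.8, -0.1]
width: 0.06
finger_force: 0.0
```

```bash
python3 - <<'E'
from m import *
s=arm.read_state();print(s["tool_pos"],s["q"])
cv2.imwrite("pics/w5.png",cv2.resize(c["img"][:,:,::-1],(800,600),interpolation=cv2.INTER_CUBIC))
E
```

```text
[ 0.5508 -0.0332  0.4006] [ 16.4083  14.5639 -24.2386 100.7944   6.6914  65.7533  79.8401]
```

View pics/w5.png

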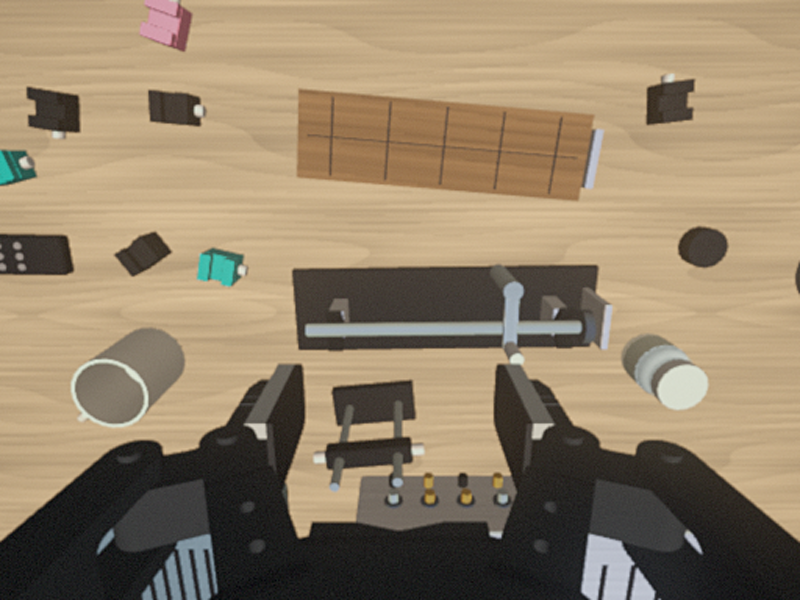

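```bash
cat >> h.py <<'E'
def clamps(c,box=None,thr=60,z=.036,show=True):
    "dark neutral blobs -> (world centre, long-axis world angle, size mm)"
    im=c["img"].astype(int); m=((im.max(2)<thr)).astype(np.uint8)
    if box: b=np.zeros_like(m);b[box[1]:box[3],box[0]:box[2]]=1;m*=b
    m=cv2.morphologyEx(m,cv2.MORPH_OPEN,np.ones((3,3)))
    out=[]
    for k in cv2.findContours(m,cv2.RETR_EXTERNAL,cv2.CHAIN_APPROX_NONE)[0]:
        if cv2.contourArea(k)<150: continue
        B=cv2.boxPoints(cv2.minAreaRect(k)); W=np.array([ray(c,*p,z)[:2] for p in B])
        e=[W[1]-W[0],W[2]-W[1]]; L=[np.linalg.norm(x) for x in e]; d=e[int(L[1]>L[0])]
        ce=ray(c,*B.mean(0),z)[:2]
        r=(ce.round(4),round(np.degrees(np.arctan2(d[1],d[0]))%180,1),np.round(np.sort(L)*1000,1),B.mean(0).round(0))
        out.append(r)
        if show: print(*r)
    return out
E
python3 - <<'E'
from m import *
print("marks1..5",np.array([P(u,v,.004) for u,v in[(555,157),(499,152),(444,147),(388,142),(332,137)]]))
print("piv",P(513,290,.087),"knob",P(516,358,.119))
for n,p in dict(A=(50,104),B=(176,106),C=(143,252),D=(669,101)).items(): print(n,P(*p,.03))
clamps(c,(0,40,512,200))
print("B px", c["img"][68,112])
E
```

```text
marks1..5 [[ 0.4888  0.1335]
 [ 0.4833  0.073 ]
 [ 0.4778  0.0139]
 [ 0.4724 -0.0459]
 [ 0.467  -0.1055]]
piv [0.6131 0.0777] knob [0.6715 0.0771]
A [ 0.4347 -0.3813]
B [ 0.4372 -0.256 ]
C [ 0.5851 -0.3127]
D [0.4354 0.2336]
[ 0.5853 -0.4431] 163.9 [41.4 42.3] [ 12. 162.]
[ 0.4426 -0.3608] 168.7 [19.9 33.9] [44. 72.]
B px [72 58 51]
```

Request:
send_rows(targets=[[[2,5,4],[0,0,0],6],[[3,10,8],[0,0,0],6],[[4.4,15,12],[0,0,0],6],[[4.4,20,16],[0,0,0],6],[[4.4,24,20],[0,0,0],6],[[4.4,26.7,20],[0,0,0],6],[[4.4,26.7,20],[0,0,0],6],[[4.4,26.7,20],[0,0,0],6],[[4.4,26.7,20],[0,0,0],6]])

```text
clock: 17.65
tool_pos: [0.5068, 0.2377, 0.1936]
tcp_rot: [[-1.0, -0.002, -0.004], [-0.002, 1.0, -0.001], [0.004, -0.001, -1.0]]
ft_force: [0.3, -0.7, 0.1]
width: 0.06
finger_force: 0.0
```

```bash
python3 - <<'E'
from m import *
s=arm.read_state();print(s["tool_pos"],s["q"]);np.save("img.npy",c["img"])
clamps(c,(150,10,360,200),100)
clamps(c,(150,10,360,200),80)
E
```

```text
[0.5075 0.2364 0.1944] [-12.9984  27.5821 -25.0356 114.3762  17.0512  41.7498  41.5518]
[0.4347 0.2398] 7.3 [28.9 37. ] [258.  97.]
[0.4349 0.2398] 7.6 [28.1 36.3] [258.  97.]
```

Request:
send_rows(targets=[[[4,0.5,4],[0,0,-7.3],6],[[7.2,0.5,8],[0,0,-7.3],6],[[7.2,0.5,12],[0,0,-7.3],6],[[7.2,0.5,13],[0,0,-7.3],6],[[7.2,0.5,13],[0,0,-7.3],6],[[7.2,0.5,16],[0,0,-7.3],6],[[7.2,0.5,18.7],[0,0,-7.3],6],[[7.2,0.5,18.7],[0,0,-7.3],6],[[7.2,0.5,18.7],[0,0,-7.3],6]])

```text
clock: 18.6
tool_pos: [0.4374, 0.2415, 0.0102]
tcp_rot: [[-0.992, -0.124, 0.001], [-0.124, 0.992, 0.0], [-0.001, -0.0, -1.0]]
ft_force: [-0.2, -0.0, 0.8]
width: 0.0602
finger_force: 0.0
```

Request:
send_rows(force=40, targets=[[[0,0,0],[0,0,0],1],[[0,0,0],[0,0,0],1],[[0,0,0],[0,0,0],1],[[0,0,0],[0,0,0],1],[[0,0,0],[0,0,0],1]])

```text
clock: 19.1
tool_pos: [0.4371, 0.2415, 0.0105]
tcp_rot: [[-0.992, -0.125, 0.002], [-0.125, 0.992, 0.001], [-0.002, 0.001, -1.0]]
ft_force: [0.2, -2.0, 10.5]
width: 0.0291
finger_force: 38.9
```

Request:
send_rows(targets=[[[0,0,-3],[0,0,0],1],[[0,0,-7],[0,0,0],1],[[0,0,-11],[0,0,0],1],[[0,0,-13],[0,0,8],1],[[0,0,-13],[0,0,16],1],[[0,0,-13],[0,0,24],1],[[0,0,-13],[0,0,32],1],[[0,0,-13],[0,0,40],1],[[0,0,-13],[0,0,48],1],[[0,0,-13],[0,0,56],1],[[0,0,-13],[0,0,60],1],[[0,0,-13],[0,0,60],1]])

```text
clock: 20.3
tool_pos: [0.4361, 0.2415, 0.1397]
tcp_rot: [[-0.604, 0.797, 0.0], [0.797, 0.604, 0.0], [0.0, 0.0, -1.0]]
ft_force: [-1.2, 0.3, -0.5]
width: 0.0294
finger_force: 40.5
```

```bash
python3 - <<'E'
from h import *
s=arm.read_state();print(s["tool_pos"],s["q"],s["width"])
plan((.4868,.1312,.09),-4.8)
E
```

```text
[0.43608909 0.24147537 0.13966142] [-29.60957406  27.14005809  -8.11170416 125.53495044   7.92342226
  27.75989236  -6.7138626 ] 0.029447735183287332
shift [-11.9, -2.6, 5.0] turn [0.0, -0.0, 41.9] rows>= 4.9
```

Request:
send_rows(targets=[[[-3,-0.7,0],[0,0,8],1],[[-6,-1.4,0],[0,0,16],1],[[-9,-2,0],[0,0,24],1],[[-11.9,-2.6,2],[0,0,32],1],[[-11.9,-2.6,5],[0,0,40],1],[[-11.9,-2.6,5],[0,0,41.9],1],[[-11.9,-2.6,5],[0,0,41.9],1],[[-11.9,-2.6,5],[0,0,41.9],1],[[-11.9,-2.6,5],[0,0,41.9],1]])

```text
clock: 21.2
tool_pos: [0.4877, 0.1317, 0.09]
tcp_rot: [[0.079, 0.997, 0.001], [0.997, -0.079, 0.001], [0.001, 0.001, -1.0]]
ft_force: [0.2, -1.0, -0.4]
width: 0.0291
finger_force: 40.4
```

```bash
python3 - <<'E'
from m import *
s=arm.read_state();print(s["tool_pos"],s["q"])
plan((.4868,.1312,.0155),-4.8)
E
```

```text
[0.4877 0.1316 0.0899] [-23.0041  32.34     2.1101 127.1618  -3.293   20.4748 -22.6907]
shift [-0.0, -0.1, 7.4] turn [0.1, -0.1, 0.2] rows>= 1.5
```

Request:
send_rows(targets=[[[0,0,3],[0,0,0],1],[[0,0,6],[0,0,0],1],[[0,0,7.2],[0,0,0],1],[[0,0,7.5],[0,0,0],1],[[0,0,7.5],[0,0,0],1],[[0,0,7.5],[0,0,0],1],[[0,0,7.5],[0,0,0],5],[[0,0,7.5],[0,0,0],5],[[0,0,7.5],[0,0,0],5],[[0,0,4],[0,0,0],5],[[0,0,0],[0,0,0],5],[[0,0,-5],[0,0,0],6]])

```text
clock: 22.45
tool_pos: [0.4865, 0.1306, 0.1392]
tcp_rot: [[0.082, 0.997, -0.003], [0.997, -0.082, -0.001], [-0.001, -0.003, -1.0]]
ft_force: [0.4, 0.5, -0.5]
width: 0.0597
finger_force: 0.0
```

```bash
python3 - <<'E'
from m import *
s=arm.read_state();print(s["tool_pos"],s["q"])
plan((.437,-.328,.2),0); plan((.487,.0615,.2),-4.8)
E
```

```text
[0.4894 0.1312 0.1466] [-23.713   26.6906   3.1663 124.9561  -3.0299  28.0655 -22.9752]
shift [-46.2, -1.4, -5.5] turn [0.3, -0.1, -4.8] rows>= 9.3
shift [-6.9, 0.4, -5.4] turn [0.3, -0.2, 0.0] rows>= 1.8
```

Request:
send_rows(targets=[[[-4,0,-3],[0,0,0],6],[[-7,0,-5.5],[0,0,0],6],[[-7,0,-5.5],[0,0,0],6],[[-7,0,-5.5],[0,0,0],6],[[-7,0,-5.5],[0,0,0],6]])

```text
clock: 23.0
tool_pos: [0.4815, 0.0619, 0.1933]
tcp_rot: [[0.081, 0.997, -0.001], [0.997, -0.081, 0.0], [0.0, -0.001, -1.0]]
ft_force: [0.9, 0.4, -0.1]
width: 0.0598
finger_force: 0.0
```

```bash
python3 - <<'E'
from m import *
s=arm.read_state();print(s["tool_pos"],s["q"])
np.save("img.npy",c["img"])
for t in(55,70,85): clamps(c,(180,10,340,190),t,z=.04)
plan((.437,-.328,.2),0)
E
```

```text
[0.4813 0.0621 0.1931] [-16.4231  21.3237   3.1668 124.8111  -2.0916  34.0069 -16.3643]
[0.4884 0.1333] 86.2 [27.1 36.2] [256.  96.]
shift [-39.2, -1.3, -0.7] turn [-0.1, 0.0, -4.6] rows>= 7.9
```

Request:
send_rows(targets=[[[-5,-0.2,-0.7],[0,0,-4.7],6],[[-10,-0.4,-0.7],[0,0,-4.7],6],[[-15,-0.5,-0.7],[0,0,-4.7],6],[[-20,-0.6,-0.7],[0,0,-4.7],6],[[-25,-0.8,-0.7],[0,0,-4.7],6],[[-30,-1,-0.7],[0,0,-4.7],6],[[-35,-1.2,-0.7],[0,0,-4.7],6],[[-39.2,-1.3,-0.7],[0,0,-4.7],6],[[-39.2,-1.3,-0.7],[0,0,-4.7],6],[[-39.2,-1.3,-0.7],[0,0,-4.7],6],[[-39.2,-1.3,-0.7],[0,0,-4.7],6],[[-39.2,-1.3,-0.7],[0,0,-4.7],6]])

```text
clock: 24.25
tool_pos: [0.4371, -0.3266, 0.2005]
tcp_rot: [[-0.003, 1.0, -0.001], [1.0, 0.003, 0.001], [0.001, -0.001, -1.0]]
ft_force: [0.4, -0.4, 0.1]
width: 0.06
finger_force: 0.0
```

```bash
python3 - <<'E'
from m import *
s=arm.read_state();print(s["tool_pos"],s["q"])
for t in(70,100): r=clamps(c,(100,10,400,190),t)
m=min(r,key=lambda k:np.hypot(*(k[0]-[.437,-.256])))
plan((*m[0],.012),m[1]-90)
E
```

```text
[ 0.4372 -0.3268  0.2007] [ 28.4445  24.3935   3.2847 117.1368  -2.1828  38.5737  33.2928]
[ 0.5697 -0.3146] 97.7 [25.7 46.6] [386. 158.]
[ 0.4458 -0.3037] 87.0 [27.5 38.4] [264. 148.]
[ 0.5692 -0.3146] 97.7 [26.7 48.7] [386. 158.]
[ 0.4454 -0.3036] 84.6 [28.8 39.8] [263. 147.]
shift [2.3, 0.8, 18.9] turn [-0.0, -0.0, 5.5] rows>= 3.8
```

Request:
send_rows(targets=[[[-4.7,0.8,0],[0,0,0],6],[[-4.7,0.8,0],[0,0,0],6],[[-4.7,0.8,0],[0,0,0],6],[[-4.7,0.8,0],[0,0,0],6]])

```text
clock: 24.7
tool_pos: [0.4446, -0.3742, 0.2008]
tcp_rot: [[-0.001, 1.0, -0.001], [1.0, 0.001, 0.001], [0.001, -0.001, -1.0]]
ft_force: [0.4, 0.2, -0.5]
width: 0.06
finger_force: 0.0
```

```bash
python3 - <<'E'
from m import *
s=arm.read_state();print(s["tool_pos"],s["q"])
for t in(70,100): r=clamps(c,(100,10,400,190),t)
m=min(r,key=lambda k:np.hypot(*(k[0]-[.445,-.30])))
plan((*m[0],.012),m[1]-90)
sc=snap("scene");si=snap("side")
for n,q in(("scene",sc),("side",si)):
  print(n);clamps(q,(180,110,300,200) if n=="scene" else (150,250,310,350),60,z=.018)
E
```

```text
[ 0.4446 -0.3741  0.2009] [ 32.086   26.6015   3.4057 112.7463  -2.341   40.771   36.9762]
[ 0.4402 -0.381 ] 170.4 [33.4 35.2] [251. 176.]
[ 0.5703 -0.3168] 97.6 [27.6 43.8] [384. 112.]
[ 0.44   -0.3807] 171.1 [33.9 36.3] [250. 176.]
[ 0.5703 -0.3173] 97.6 [27.6 44.8] [384. 112.]
[ 0.4455 -0.3051] 85.0 [28.7 37. ] [256.  99.]
shift [6.9, 0.1, 18.9] turn [-0.0, -0.0, 5.1] rows>= 4.0
scene
[ 0.5953 -0.4708] 89.6 [ 49.7 165.3] [191. 142.]
[ 0.4805 -0.6246] 179.0 [ 88.  168.7] [195. 114.]
side
[ 0.591 -0.436] 173.9 [36.5 39.2] [280. 332.]
[ 0.4385 -0.3868] 90.3 [36.8 49.9] [204. 320.]
[ 0.4446 -0.3069] 90.2 [28.1 60.9] [208. 291.]
[ 0.5871 -0.3167] 123.2 [46.1 50.5] [271. 289.]
```

Request:
send_rows(force=40, targets=[[[4,0.1,4],[0,0,5],6],[[6.9,0.1,8],[0,0,5],6],[[6.9,0.1,12],[0,0,5],6],[[6.9,0.1,14],[0,0,5],6],[[6.9,0.1,14],[0,0,5],6],[[6.9,0.1,17],[0,0,5],6],[[6.9,0.1,18.8],[0,0,5],6],[[6.9,0.1,18.8],[0,0,5],6],[[6.9,0.1,18.8],[0,0,5],1],[[6.9,0.1,18.8],[0,0,5],1],[[6.9,0.1,18.8],[0,0,5],1],[[6.9,0.1,18.8],[0,0,5],1]])

```text
clock: 26.05
tool_pos: [0.4461, -0.307, 0.0147]
tcp_rot: [[0.088, 0.996, 0.002], [0.996, -0.088, -0.001], [-0.001, 0.002, -1.0]]
ft_force: [0.6, 0.7, 5.7]
width: 0.029
finger_force: 39.6
```

```bash
python3 - <<'E'
from h import *
s=arm.read_state();print(s["tool_pos"],s["width"],s["finger_force"]); o=-.305-s["tool_pos"][1]; print("clamp off",o)
plan((.482,.0737-o,s["tool_pos"][2]+.005),-4.8); 
E
```

```text
[ 0.44607846 -0.30700702  0.01465219] 0.028952869305016914 39.57175210118294
clamp off 0.00200702107878048
shift [38.0, 0.3, -0.5] turn [0.1, 0.1, -0.2] rows>= 7.6
```

Request:
send_rows(targets=[[[0,0,-4],[0,0,0],1],[[0,0,-8],[0,0,0],1],[[5,0,-10],[0,0,0],1],[[10,0,-10],[0,0,0],1],[[15,0,-10],[0,0,0],1],[[20,0,-10],[0,0,0],1],[[25,0.2,-10],[0,0,0],1],[[30,0.3,-10],[0,0,0],1],[[35,0.3,-9],[0,0,0],1],[[38,0.3,-7],[0,0,0],1],[[38,0.3,-7],[0,0,0],1],[[38,0.3,-7],[0,0,0],1]])

```text
clock: 27.25
tool_pos: [0.4815, 0.0724, 0.0833]
tcp_rot: [[0.085, 0.996, -0.0], [0.996, -0.085, -0.0], [-0.0, -0.0, -1.0]]
ft_force: [-0.5, -1.2, 0.2]
width: 0.0292
finger_force: 40.0
```

```bash
python3 - <<'E'
from h import *
s=arm.read_state();print(s["tool_pos"],s["width"],s["q"]); 
plan((.482,.0717,.0192),-4.8); 
E
```

```text
[0.48148578 0.07240457 0.08331975] 0.029249726144026048 [-20.44723769  32.63849851   7.44302365 129.85306654 -12.94527412
  18.18362316  -6.73920096]
shift [-0.1, 0.1, 6.4] turn [-0.0, 0.0, -0.1] rows>= 1.3
```

Request:
send_rows(targets=[[[0,0,3],[0,0,0],1],[[0,0,5.5],[0,0,0],1],[[0,0,6.5],[0,0,0],1],[[0,0,6.5],[0,0,0],1],[[0,0,6.5],[0,0,0],1],[[0,0,6.5],[0,0,0],5],[[0,0,6.5],[0,0,0],5],[[0,0,6.5],[0,0,0],5],[[0,0,3],[0,0,0],5],[[0,0,-2],[0,0,0],5],[[-4,0,-7],[0,0,0],6],[[-7,0,-11.7],[0,0,0],6]])

```text
clock: 28.45
tool_pos: [0.4761, 0.0126, 0.1852]
tcp_rot: [[0.085, 0.996, -0.0], [0.996, -0.085, -0.0], [-0.0, -0.0, -1.0]]
ft_force: [1.1, -0.4, 0.5]
width: 0.06
finger_force: 0.0
```

Request:
send_rows(targets=[[[0,0,0],[0,0,0],6],[[0,0,0],[0,0,0],6],[[0,0,0],[0,0,0],6]])

```text
clock: 28.75
tool_pos: [0.4761, 0.0138, 0.1828]
tcp_rot: [[0.086, 0.996, -0.001], [0.996, -0.086, 0.0], [0.0, -0.001, -1.0]]
ft_force: [-0.7, 0.2, 0.2]
width: 0.0594
finger_force: 0.0
```

```bash
python3 - <<'E'
from m import *
print(arm.read_state()["tool_pos"])
clamps(c,(180,5,340,190),75,z=.04)
plan((.511,-.385,.2),90)
E
```

```text
[0.4759 0.0138 0.1824]
[0.4825 0.0704] 85.9 [27.5 32.5] [256. 114.]
[0.4873 0.1158] 175.0 [ 8.  26.5] [258.  59.]
[0.4886 0.1417] 175.0 [ 9.8 27.4] [256.  26.]
shift [-39.4, 6.9, -1.8] turn [-0.1, -0.1, -94.9] rows>= 11.1
```

Request:
send_rows(targets=[[[-3,0.5,-1.8],[0,0,-8],6],[[-7,1,-1.8],[0,0,-16],6],[[-11,1.6,-1.8],[0,0,-24],6],[[-15,2.4,-1.8],[0,0,-32],6],[[-19,3,-1.8],[0,0,-40],6],[[-23,3.8,-1.8],[0,0,-48],6],[[-27,4.6,-1.8],[0,0,-56],6],[[-31,5.3,-1.8],[0,0,-64],6],[[-35,6,-1.8],[0,0,-72],6],[[-39.4,6.9,-1.8],[0,0,-80],6],[[-39.4,6.9,-1.8],[0,0,-88],6],[[-39.4,6.9,-1.8],[0,0,-95],6]])

```text
clock: 30.0
tool_pos: [0.5104, -0.3861, 0.1988]
tcp_rot: [[-1.0, -0.004, -0.003], [-0.004, 1.0, 0.003], [0.003, 0.003, -1.0]]
ft_force: [0.1, 0.6, -1.5]
width: 0.06
finger_force: 0.0
```

Request:
send_rows(targets=[[[0,0,0],[0,0,0],6],[[0,0,0],[0,0,0],6],[[0,0,0],[0,0,0],6],[[0,0,0],[0,0,0],6]])

```text
clock: 30.4
tool_pos: [0.5111, -0.3849, 0.2013]
tcp_rot: [[-1.0, 0.001, -0.001], [0.001, 1.0, 0.0], [0.001, 0.0, -1.0]]
ft_force: [0.4, -0.4, -0.2]
width: 0.0595
finger_force: 0.0
```

```bash
python3 - <<'E'
from m import *
s=arm.read_state();print(s["tool_pos"],s["q"])
for t in (75,100): r=clamps(c,(100,5,400,200),t)
m=min(r,key=lambda k:np.hypot(*(k[0]-[.439,-.384])))
plan((*m[0],.013),(m[1]-90)%180)
E
```

```text
[ 0.5111 -0.3851  0.2014] [ 40.5482  30.7964 -12.923  104.3862   9.2138  45.8539 112.9128]
[ 0.4391 -0.3853] 170.0 [27.5 36.2] [255.  96.]
[ 0.4392 -0.3854] 169.3 [28.8 36.8] [255.  96.]
shift [7.2, -0.0, 18.8] turn [-0.0, -0.0, 10.7] rows>= 4.0
```

Request:
send_rows(force=40, targets=[[[4,0,4],[0,0,7],6],[[7.2,0,8],[0,0,10.5],6],[[7.2,0,12],[0,0,10.5],6],[[7.2,0,14],[0,0,10.5],6],[[7.2,0,14],[0,0,10.5],6],[[7.2,0,17],[0,0,10.5],6],[[7.2,0,18.8],[0,0,10.5],6],[[7.2,0,18.8],[0,0,10.5],6],[[7.2,0,18.8],[0,0,10.5],1],[[7.2,0,18.8],[0,0,10.5],1],[[7.2,0,18.8],[0,0,10.5],1],[[7.2,0,18.8],[0,0,10.5],1]])

```text
clock: 31.65
tool_pos: [0.4398, -0.3862, 0.0154]
tcp_rot: [[-0.983, 0.182, 0.002], [0.182, 0.983, -0.002], [-0.002, -0.001, -1.0]]
ft_force: [-0.2, 0.9, 7.4]
width: 0.0293
finger_force: 40.2
```

```bash
python3 - <<'E'
from h import *
s=arm.read_state();print(s["tool_pos"],s["width"],s["finger_force"],s["tcp_rot"].round(3))
print("offset of clamp along tool x mm", s["tcp_rot"][:,0]@(np.array([.4392,-.3854,0])-s["tool_pos"])*1000)
plan((.4770,.014,.12),-4.8)
E
```

```text
[ 0.43975555 -0.38615039  0.01536719] 0.029267539946414928 40.1724960654974 [[-0.983  0.182  0.002]
 [ 0.182  0.983 -0.002]
 [-0.002 -0.001 -1.   ]]
offset of clamp along tool x mm 0.7174972620788065
shift [3.6, 40.0, -10.5] turn [0.0, 0.2, 84.3] rows>= 9.8
```

Request:
send_rows(targets=[[[0,0,-4],[0,0,0],1],[[0,0,-8],[0,0,0],1],[[0.4,4,-10.5],[0,0,8],1],[[0.8,8,-10.5],[0,0,16],1],[[1.2,12,-10.5],[0,0,24],1],[[1.6,16,-10.5],[0,0,32],1],[[2,20,-10.5],[0,0,40],1],[[2.4,25,-10.5],[0,0,48],1],[[2.8,30,-10.5],[0,0,56],1],[[3.2,35,-10.5],[0,0,64],1],[[3.6,40,-10.5],[0,0,72],1],[[3.6,40,-10.5],[0,0,80],1]])

```text
clock: 32.85
tool_pos: [0.4773, 0.0225, 0.119]
tcp_rot: [[0.003, 1.0, 0.001], [1.0, -0.003, 0.004], [0.004, 0.001, -1.0]]
ft_force: [-0.5, -0.5, -0.7]
width: 0.0293
finger_force: 39.9
```

Request:
send_rows(targets=[[[0,0,0],[0,0,4.3],1],[[0,0,0],[0,0,4.3],1],[[0,0,0],[0,0,4.3],1],[[0,0,0],[0,0,4.3],1],[[0,0,0],[0,0,4.3],1]])

```text
clock: 33.35
tool_pos: [0.4765, 0.0138, 0.1187]
tcp_rot: [[0.084, 0.996, -0.0], [0.996, -0.084, 0.0], [0.0, -0.0, -1.0]]
ft_force: [0.8, 0.2, 0.1]
width: 0.0291
finger_force: 39.9
```

```bash
python3 - <<'E'
from h import *
s=arm.read_state();print(s["tool_pos"],s["width"],s["q"]); 
plan((.477,.0133,.0197),-4.8)
E
```

```text
[0.47648352 0.01377479 0.11866905] 0.029145367821902465 [-22.07449536  29.47129217  19.27226123 130.3303269  -24.11667409
  23.44556091  12.36774095]
shift [-0.0, 0.1, 9.9] turn [-0.0, -0.0, -0.0] rows>= 2.0
```

Request:
send_rows(targets=[[[0,0,4],[0,0,0],1],[[0,0,8],[0,0,0],1],[[0,0,9.9],[0,0,0],1],[[0,0,9.9],[0,0,0],1],[[0,0,9.9],[0,0,0],1],[[0,0,9.9],[0,0,0],1],[[0,0,9.9],[0,0,0],5],[[0,0,9.9],[0,0,0],5],[[0,0,9.9],[0,0,0],5],[[0,0,6],[0,0,0],5],[[0,0,1],[0,0,0],5],[[0,0,-4],[0,0,0],6]])

```text
clock: 34.55
tool_pos: [0.4757, 0.0142, 0.1598]
tcp_rot: [[0.084, 0.996, -0.002], [0.996, -0.084, -0.0], [-0.001, -0.002, -1.0]]
ft_force: [1.0, 1.3, -0.4]
width: 0.0594
finger_force: 0.0
```

```bash
python3 - <<'E'
from m import *
s=arm.read_state();print(s["tool_pos"],s["q"]); 
plan((.587,-.388,.2),-5)
E
```

```text
[0.4782 0.0139 0.1662] [-27.2184  25.1913  26.0341 128.3791 -21.9665  30.2048  10.8867]
shift [-39.1, 14.3, -3.4] turn [0.3, -0.1, 0.1] rows>= 8.4
```

Request:
send_rows(targets=[[[-4,1.5,-3.7],[0,0,0],6],[[-8,3,-3.7],[0,0,0],6],[[-12,4.5,-3.7],[0,0,0],6],[[-16,6,-3.7],[0,0,0],6],[[-20,7.5,-3.7],[0,0,0],6],[[-24,9,-3.7],[0,0,0],6],[[-28,10.5,-3.7],[0,0,0],6],[[-32,12,-3.7],[0,0,0],6],[[-36,13.5,-3.7],[0,0,0],6],[[-39.1,14.3,-3.7],[0,0,0],6],[[-39.1,14.3,-3.7],[0,0,0],6],[[-39.1,14.3,-3.7],[0,0,0],6]])

```text
clock: 35.8
tool_pos: [0.5855, -0.3876, 0.195]
tcp_rot: [[0.085, 0.996, -0.001], [0.996, -0.085, 0.0], [0.0, -0.001, -1.0]]
ft_force: [-0.6, 1.0, 0.1]
width: 0.0603
finger_force: 0.0
```

Request:
send_rows(targets=[[[0,0,0],[0,0,0],6],[[0,0,0],[0,0,0],6],[[0,0,0],[0,0,0],6]])

```text
clock: 36.1
tool_pos: [0.5865, -0.386, 0.1957]
tcp_rot: [[0.082, 0.997, -0.0], [0.997, -0.082, 0.0], [0.0, -0.0, -1.0]]
ft_force: [0.2, 0.2, 0.3]
width: 0.0602
finger_force: 0.0
```

```bash
python3 - <<'E'
from m import *
s=arm.read_state();print(s["tool_pos"],s["q"])
for t in (75,100): r=clamps(c,(100,5,400,200),t)
m=min(r,key=lambda k:np.hypot(*(k[0]-[.587,-.317])))
plan((*m[0],.013),(m[1]-90)%180)
cv2.imwrite("pics/C.png",cv2.resize(c["img"][:,:,::-1],(800,600)))
E
```

```text
[ 0.5864 -0.3863  0.1957] [ 13.1678  36.8733  25.4873  97.8428 -19.7624  49.7933  42.3642]
[ 0.5916 -0.4083] 175.2 [16.1 39.8] [262. 192.]
[ 0.5882 -0.317 ] 124.5 [27.8 36.3] [250. 100.]
[ 0.5916 -0.4083] 175.2 [16.1 39.8] [262. 192.]
[ 0.5881 -0.3167] 125.0 [28.9 36.9] [250.  99.]
[ 0.5989 -0.255 ] 166.7 [ 5.8 26.5] [256.  26.]
shift [6.9, -0.4, 18.3] turn [-0.0, -0.0, -39.7] rows>= 4.6
```

```bash
python3 - <<'E'
from m import *
c=snap("side");s=snap("scene")
print("mug rim",ray(c,334,268,.092),ray(s,179,157,.092))
E
```

```text
mug rim [ 0.7203 -0.3411  0.092 ] [ 0.7164 -0.3403  0.092 ]
```

Request:
send_rows(force=40, targets=[[[3,-0.2,0],[0,0,-8],5.5],[[6.9,-0.4,4],[0,0,-16],5.5],[[6.9,-0.4,6],[0,0,-24],5.5],[[6.9,-0.4,8],[0,0,-32],5.5],[[6.9,-0.4,10],[0,0,-39.7],5.5],[[6.9,-0.4,12],[0,0,-39.7],5.5],[[6.9,-0.4,12],[0,0,-39.7],5.5],[[6.9,-0.4,12],[0,0,-39.7],5.5],[[6.9,-0.4,15],[0,0,-39.7],5.5],[[6.9,-0.4,18.2],[0,0,-39.7],5.5],[[6.9,-0.4,18.2],[0,0,-39.7],5.5],[[6.9,-0.4,18.2],[0,0,-39.7],5.5]])

```text
clock: 37.5
tool_pos: [0.5882, -0.3185, 0.0145]
tcp_rot: [[-0.572, 0.82, -0.0], [0.82, 0.572, -0.001], [-0.0, -0.001, -1.0]]
ft_force: [0.0, 0.1, 0.4]
width: 0.0552
finger_force: 0.0
```

Request:
send_rows(targets=[[[0,0,0],[0,0,0],1],[[0,0,0],[0,0,0],1],[[0,0,0],[0,0,0],1],[[0,0,0],[0,0,0],1]])

```text
clock: 37.9
tool_pos: [0.5889, -0.3188, 0.0157]
tcp_rot: [[-0.572, 0.82, 0.002], [0.82, 0.572, -0.001], [-0.003, 0.001, -1.0]]
ft_force: [-0.3, -0.4, 5.5]
width: 0.0288
finger_force: 39.2
```

```bash
python3 - <<'E'
from h import *
s=arm.read_state();print(s["tool_pos"],s["width"],s["finger_force"],s["tcp_rot"].round(3))
print("offset of clamp along tool x mm", s["tcp_rot"][:,0]@(np.array([.5882,-.3168,0])-s["tool_pos"])*1000)
plan((.4718,-.046,.12),-4.8)
E
```

```text
[ 0.58893444 -0.31882789  0.01566952] 0.028843103957780225 39.22995485365391 [[-0.572  0.82   0.002]
 [ 0.82   0.572 -0.001]
 [-0.003  0.001 -1.   ]]
offset of clamp along tool x mm 2.1231840528778037
shift [29.1, 6.0, -10.5] turn [0.1, 0.1, 39.7] rows>= 6.3
```

Request:
send_rows(targets=[[[0,0,-4],[0,0,0],1],[[0,0,-8],[0,0,0],1],[[4,0.8,-10.5],[0,0,8],1],[[8,1.6,-10.5],[0,0,16],1],[[12,2.4,-10.5],[0,0,24],1],[[16,3.2,-10.5],[0,0,32],1],[[20,4,-10.5],[0,0,39.7],1],[[25,5,-10.5],[0,0,39.7],1],[[28.9,5.9,-10.5],[0,0,39.7],1],[[28.9,5.9,-10.5],[0,0,39.7],1],[[28.9,5.9,-10.5],[0,0,39.7],1],[[28.9,5.9,-10.5],[0,0,39.7],1]])

```text
clock: 39.1
tool_pos: [0.4721, -0.0483, 0.1192]
tcp_rot: [[0.085, 0.996, 0.002], [0.996, -0.085, -0.0], [-0.0, 0.002, -1.0]]
ft_force: [0.9, -0.2, -0.3]
width: 0.0288
finger_force: 39.7
```

Request:
send_rows(targets=[[[0,0,0],[0,0,0],1],[[0,0,0],[0,0,0],1]])

```text
clock: 39.3
tool_pos: [0.4714, -0.0485, 0.1186]
tcp_rot: [[0.086, 0.996, 0.0], [0.996, -0.086, -0.0], [-0.0, 0.0, -1.0]]
ft_force: [0.8, 0.3, -0.3]
width: 0.0292
finger_force: 39.7
```

```bash
python3 - <<'E'
from h import *
s=arm.read_state();print(s["tool_pos"],s["width"],s["q"]); 
plan((.4716,-.048,.0198),-4.8)
E
```

```text
[ 0.47138822 -0.04854371  0.11858927] 0.02918463559111652 [-17.36031813  29.96066917  23.32626651 130.85357678 -29.05498172
  23.97431208  25.11389202]
shift [0.1, 0.0, 9.9] turn [0.0, 0.0, -0.1] rows>= 2.0
```

Request:
send_rows(targets=[[[0.1,0,4],[0,0,0],1],[[0.1,0,8],[0,0,0],1],[[0.1,0,9.9],[0,0,0],1],[[0.1,0,9.9],[0,0,0],1],[[0.1,0,9.9],[0,0,0],1],[[0.1,0,9.9],[0,0,0],1],[[0.1,0,9.9],[0,0,0],5],[[0.1,0,9.9],[0,0,0],5],[[0.1,0,9.9],[0,0,0],5],[[0.1,0,6],[0,0,0],5],[[0.1,0,1],[0,0,0],5],[[0.1,0,-4],[0,0,0],6]])

```text
clock: 40.5
tool_pos: [0.4703, -0.0464, 0.1599]
tcp_rot: [[0.084, 0.996, -0.002], [0.996, -0.084, -0.0], [-0.0, -0.002, -1.0]]
ft_force: [1.0, 1.3, -0.5]
width: 0.0599
finger_force: 0.0
```

Request:
send_rows(targets=[[[0,0,-5],[0,0,0],6],[[0,0,-10],[0,0,0],6],[[0,3,-15],[0,0,0],6],[[0,6,-20],[0,0,0],6],[[0,6,-20],[0,0,0],6],[[0,6,-20],[0,0,0],6],[[0,6,-20],[0,0,0],6],[[0,6,-20],[0,0,0],6]])

```text
clock: 41.3
tool_pos: [0.5296, -0.0512, 0.3572]
tcp_rot: [[0.084, 0.996, -0.003], [0.996, -0.084, 0.0], [-0.0, -0.003, -1.0]]
ft_force: [0.2, 0.5, -0.3]
width: 0.0603
finger_force: 0.0
```

```bash
python3 - <<'E'
from m import *
s=arm.read_state();print(s["tool_pos"],s["width"])
for t in (50,65,80): print(t);clamps(c,(60,0,300,300),t,z=.04)
cv2.imwrite("pics/fin.png",cv2.resize(c["img"][:,:,::-1],(800,600),interpolation=cv2.INTER_CUBIC))
E
```

```text
[ 0.5297 -0.0513  0.3573] 0.05984524393473428
50
[ 0.272 -0.259] 175.2 [ 76.6 186.2] [116. 280.]
[ 0.3871 -0.2627] 81.9 [35.  87.7] [182. 276.]
65
[ 0.3039 -0.2811] 21.0 [103.4 266. ] [136. 289.]
80
[ 0.304  -0.2809] 21.2 [104.1 266.1] [136. 289.]
[ 0.4743 -0.0433] 83.7 [29.5 38.9] [218. 144.]
[0.479  0.0149] 83.7 [29.9 34.7] [216. 104.]
[0.4837 0.0709] 83.6 [30.2 37.4] [215.  62.]
[0.4893 0.1277] 83.6 [31.6 37. ] [214.  16.]
```

View pics/fin.png

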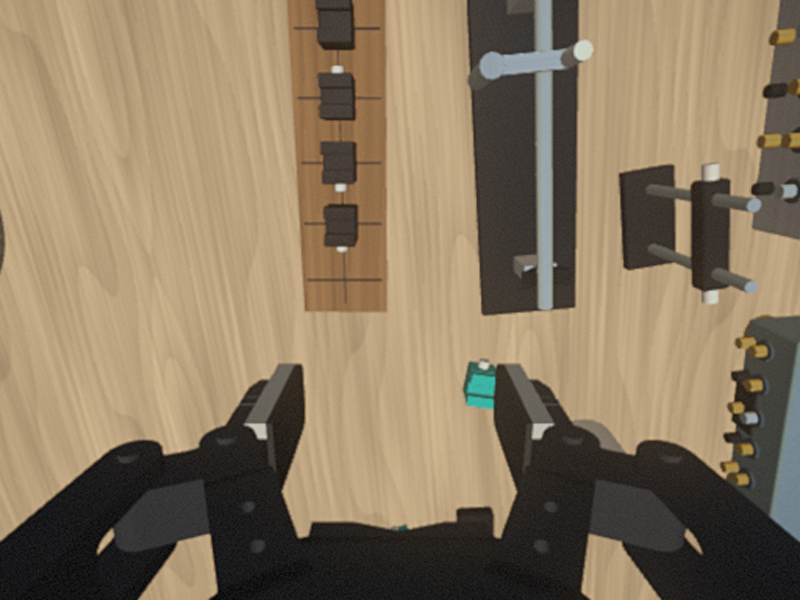

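```bash
python3 -c "
from workcell import ticket
print(ticket.hand_in())"
```

```text
the job is handed in; nothing more can be done
None
```

The job is handed in at about 41 s on the clock, but the hand-in returned no verdict: the pole is reversed with its foot disc in the pocket, the keeper is straight across it, and the four black clamps found stand on lines 1–4 within about 3 mm.

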